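Make up the tacking kit and call it ready

ROBOT

A 7-joint arm with a two-finger parallel gripper is mounted at the origin on the work surface. World frame = base frame: x ahead of the robot, y to its left, z up, the work surface at z = 0. Lengths are in m, angles in rad, forces in N, time in s.
With the tool pointing down it reaches from about 0.4 to 0.85 m from the base axis. Payload 10.4 kg.
Tool frame: the origin (TCP) lies at the very end of the fingers, on their centre line; the grasp point (between the pads) lies 19 mm behind it; z points along the fingers, y is the direction in which the jaws open and shut (so a half turn about z gives the same grasp; the last joint's range is limited). The gripper opens to 87 mm and grips with 3 to 60 N. Pads are 19 mm wide; open, the fingers measure 117 mm over their backs; the gripper's body (75 mm by 190 mm) begins 51 mm behind the grasp point.
Start: joints at [1.241, 0.332, -0.065, 1.46, 0.022, 1.35, -0.088], TCP at [0.189, -0.596, 0.223] pointing down, gripper open.
Joint ranges: [-2.6, 2.6], [-0.5, 2.12], [-1.47, 1.34], [0.16, 2.42], [-1.27, 4.41], [0.06, 2.06], [-2.6, 2.6]. Speed limits (rad/s): [2.22, 2.22, 2.79, 2.79, 3.14, 3.14, 3.14].

INTERFACE

Orientations are given as a unit quaternion [x, y, z, w].
In Python, from bench import r gives the robot as it stands.
- The arm moves only by the shell command python3 -m crank 'ROWS' [FORCE]. ROWS is JSON, a list of rows, each a list of 3 entries, a list of its own where there are three numbers: the opening, from -1 (shut) to 1 (fully open), so that 0 is half open, then the shift along the tool's x, y, z in mm, then the turn about the tool's z in degrees. A call has 1 to 12 rows; each row is the pose to reach, as a shift and turn from the pose commanded when the call began, along the tool's axes at that moment; what a row does not reach only later rows make up. A row lasts 1/12 s, in which the tool goes at most 41.7 mm and 7.16 degrees, less where a joint would pass 70% of its speed; a pose out of reach is approached as far as the arm can. A call with a gripper value outside its range is refused whole. The fingers move at their own pace and stop on an object; FORCE is the grip in N (left out, the last holds). Time passes only in rows, so rows that repeat a pose let the fingers close. It gives the time, the measured TCP pose, the force and the opening at its end, in the units of the state.
- r.read_state(): the state, without advancing time (a new reading comes with each control period).
- r.camera(name): name is "side" or "top" or "wrist"; returns a dict with "pixels" (420x560x3 uint8, red, green, blue), "fov_y" (degrees; the focal length in pixels is half the picture's height over the tangent of half this angle, whatever the lens; pixels are square), "cx", "cy" (the principal point, pixels), "cam_to_world" (4x4, takes a point from camera to world coordinates). Camera axes: x right, y down, z forward; pixel columns grow to the right and rows downward; lengths in m; the calibration is good to about 2 mm. A picture is of the moment at which its call begins. There is no depth.
- r.close_job(): hands the job in, once; it reports no verdict.
The state is a dict: "time": time; "joint_positions": joint angles; "joint_vel": joint speeds; "joint_torque": joint torques, N m; "ee_pos": TCP position; "eef_rot": TCP orientation; "ft_force": force on the tool from outside, world axes, zero at the start; "torque": the same for the moment, N m; "width": finger opening in m.
Only numpy, scipy, OpenCV 4.12 (cv2) and the standard library are available. Lean on these libraries where they do the work, as an engineer would, in place of code of your own. Each camera call takes 0.05 s, during which the arm holds its last target.

TASK

Make up the kit for the next weldment: draw every steel plate up out of the yellow rack and stand each one fully down in its own slot of the red kit carrier, and set every part in the blue bin that is of the same kind as the sample on the drawing (square blocks or round bosses) down in the carrier's pan, leaving the other kind in the bin (put back any that gets knocked out). Only when the kit is complete, throw the green kit-ready lever fully over. Leave the two samples, the pliers, square and tape measure where they are, and never let a plate topple.

Things in the scene. Friction and masses are not known exactly. Their poses are not given: they have to be found in the camera images.
- block1: Dark steel square weld block, 28 x 28 mm and 32 mm tall, with a black bore mark on top; about 170 g. Origin: centre of its underside, z up as it stands. Starts standing somewhere in the blue bin, mixed with the round bosses, in any compartment. 3 or 4 of the 4 blocks are present; an absent one reads None at the start.
- block2: Dark steel square weld block, 28 x 28 mm and 32 mm tall, with a black bore mark on top; about 170 g. Origin: centre of its underside, z up as it stands. Starts standing somewhere in the blue bin, mixed with the round bosses, in any compartment. 3 or 4 of the 4 blocks are present; an absent one reads None at the start.
- block3: Dark steel square weld block, 28 x 28 mm and 32 mm tall, with a black bore mark on top; about 170 g. Origin: centre of its underside, z up as it stands. Starts standing somewhere in the blue bin, mixed with the round bosses, in any compartment. 3 or 4 of the 4 blocks are present; an absent one reads None at the start.
- block4: Dark steel square weld block, 28 x 28 mm and 32 mm tall, with a black bore mark on top; about 170 g. Origin: centre of its underside, z up as it stands. Starts standing somewhere in the blue bin, mixed with the round bosses, in any compartment. 3 or 4 of the 4 blocks are present; an absent one reads None at the start.
- boss1: Brass round weld boss, 30 mm diameter and 32 mm tall, with a black bore mark on top; about 160 g. Origin: centre of its underside, z up as it stands. Starts standing somewhere in the blue bin, mixed with the square blocks, in any compartment. 3 or 4 of the 4 bosses are present; an absent one reads None at the start.
- boss2: Brass round weld boss, 30 mm diameter and 32 mm tall, with a black bore mark on top; about 160 g. Origin: centre of its underside, z up as it stands. Starts standing somewhere in the blue bin, mixed with the square blocks, in any compartment. 3 or 4 of the 4 bosses are present; an absent one reads None at the start.
- boss3: Brass round weld boss, 30 mm diameter and 32 mm tall, with a black bore mark on top; about 160 g. Origin: centre of its underside, z up as it stands. Starts standing somewhere in the blue bin, mixed with the square blocks, in any compartment. 3 or 4 of the 4 bosses are present; an absent one reads None at the start.
- boss4: Brass round weld boss, 30 mm diameter and 32 mm tall, with a black bore mark on top; about 160 g. Origin: centre of its underside, z up as it stands. Starts standing somewhere in the blue bin, mixed with the square blocks, in any compartment. 3 or 4 of the 4 bosses are present; an absent one reads None at the start.
- plate1: Bare steel side plate standing upright in a slot of the yellow rack: 80 mm wide (its x), 8 mm thick (its y), 100 mm tall (its z), 0.36 to 0.59 kg. Origin: centre of its lower edge. 2 or all of the 3 plates are present, each in its own slot of the rack; an absent one reads None at the start.
- plate2: Bare steel side plate standing upright in a slot of the yellow rack: 80 mm wide (its x), 8 mm thick (its y), 100 mm tall (its z), 0.36 to 0.59 kg. Origin: centre of its lower edge. 2 or all of the 3 plates are present, each in its own slot of the rack; an absent one reads None at the start.
- plate3: Bare steel side plate standing upright in a slot of the yellow rack: 80 mm wide (its x), 8 mm thick (its y), 100 mm tall (its z), 0.36 to 0.59 kg. Origin: centre of its lower edge. 2 or all of the 3 plates are present, each in its own slot of the rack; an absent one reads None at the start.
- bin: Blue shallow parts bin, fixed; 128 (x) x 252 (y) mm; origin: centre of its underside. Floor 8 mm above the bench; inside x -60 to 60, y -122 to 122 mm; outer walls and a 4 mm divider along x at y = 0 reach 18 mm above the bench: two compartments, up to 4 parts in each about 62 mm apart. White label cards on its front (-x). Bin and kit carrier may change sides (left or right of the robot).
- rack: Yellow slotted plate rack, fixed; foot 110 (x) x 160 (y) x 6 mm; origin: centre of its underside. Three open-ended slots along its x at y = -55, 0, 55 mm: 12 mm wide between 4 mm flanges 70 mm long; slot floor 6 mm, flange tops 46 mm above the bench. Plates stand with their x along the slot, 60 mm clear of the flanges, top edge 106 mm above the bench.
- kit: Red kit carrier, fixed; origin on its underside. Parts pan at -y: inside x -66 to 66, y -134 to -4 mm, floor 6 mm and rim 18 mm above the bench, walls 4 mm. At +y a flat foot (6 mm, y to 162 mm) with three empty open-ended plate slots along x at y = 40, 90, 140 mm: 15 mm wide between 4 mm aluminium flanges (x -35 to 35), slot floor 6 mm, flange tops 46 mm above the bench.
- drawing: White drawing sheet on a plywood board, 120 (x) x 170 (y) x 4 mm, fixed to the bench beyond the rack; origin: centre of its underside. One sample part, a block or a boss, stands on it.
- mat: Green rubber mat, 100 x 100 x 4 mm, fixed to the bench; origin: centre of its underside. The sample that does not belong to this job stands on it.
- sample_block: Sample weld block, same as the blocks in the bin, standing on either the drawing or the green mat. Origin: centre of its underside.
- sample_boss: Sample weld boss, same as the bosses in the bin, standing on either the drawing or the green mat. Origin: centre of its underside.
- ready (a joint): Kit-ready lever, a toggle lever with a green ball on a grey block. 0 to 1.0 rad; near 0 (start, 0 to 0.15) it leans towards the block's -x, at 1.0 it leans as far towards +x (fully thrown). It turns about the block's y axis, 22 mm above the bench, needs about 1 N at the ball and stays where it is left.
- ready_tip (a point): Centre of the lever's green ball (26 mm diameter), 80 mm from the lever's axis; about 92 mm above the bench at either end of the swing and 102 mm upright. The rod below it is 10 mm thick.
- ready_base: Grey block of the lever, 70 (x) x 50 (y) x 25 mm, fixed to the bench; origin: centre of its underside, straight below the lever's axis; its x axis is the direction in which the lever is thrown.
- pliers: Black-handled pliers lying on the bench, about 155 mm long, 14 mm tall, a bystander. Origin near the middle of their underside.
- square: Engineer's square lying on the bench: blue stock 100 x 18 x 14 mm along its x, aluminium blade 150 mm along its y; a bystander. Origin: centre of the stock's underside.
- tape: Red tape measure standing on the bench, 62 x 34 x 62 mm, a bystander. Origin: centre of its underside.

How it is judged:
By the outcome, as a careful person would: the job done as asked, in the order asked, and still so for the second after the job is handed in, with the robot touching nothing.
Of block1, block2, block3, block4 only 3 to 4 are there at a start; the rules pass over those that are not, and their reading is None.
Of boss1, boss2, boss3, boss4 only 3 to 4 are there at a start; the rules pass over those that are not, and their reading is None.
Of plate1, plate2, plate3 only 2 to 3 are there at a start; the rules pass over those that are not, and their reading is None.
At some moment in a run one of block1, block2, block3, block4, boss1, boss2, boss3, boss4 may be knocked a few centimetres aside while the robot is not near it.
It also fails if it takes over 210 s, if anything falls off the work surface, if the arm or the gripper's body presses on something with over 40 N, if the wrist force passes 120 N, or if a joint passes its speed limit or range.

## Working session

There is one attempt and no reset: what is moved stays moved. The work goes in short steps, Python scripts to look and compute and a shell command to move; the robot and the scene stay as the last step left them, time stands still between calls to the robot, and variables do not carry over. Pictures are saved under pics/ and viewed, and the job is handed in when it is done.

```bash
mkdir -p pics; ls
cat > h.py <<'E'
import numpy as np, cv2, sys, math
from bench import r
from scipy.spatial.transform import Rotation as R
def snap(n,tag):
    c=r.camera(n); cv2.imwrite(f"pics/{tag}.png",c["pixels"][:,:,::-1]); np.savez(f"pics/{tag}.npz",**{k:np.array(v) for k,v in c.items()}); return c
def load(tag):
    z=np.load(f"pics/{tag}.npz"); return {k:z[k] for k in z.files}
def ray(c,u,v):
    f=c["pixels"].shape[0]/2/math.tan(math.radians(float(c["fov_y"]))/2)
    T=np.array(c["cam_to_world"]); d=T[:3,:3]@np.array([(u-float(c["cx"]))/f,(v-float(c["cy"]))/f,1.]); return T[:3,3],d
def onz(c,u,v,z):
    o,d=ray(c,u,v); return o+d*(z-o[2])/d[2]
def proj(c,p):
    f=c["pixels"].shape[0]/2/math.tan(math.radians(float(c["fov_y"]))/2)
    T=np.array(c["cam_to_world"]); q=T[:3,:3].T@(np.array(p)-T[:3,3]); return q[0]/q[2]*f+float(c["cx"]),q[1]/q[2]*f+float(c["cy"])
E
python3 - <<'E'
from h import *
for n in ["side","top","wrist"]:
    c=snap(n,n+"0"); print(n,c["fov_y"],c["cx"],c["cy"],np.round(c["cam_to_world"],3).tolist())
print(r.read_state())
E
```

```text
pics
side 43.67691157853527 280.23004609469297 205.0448700192085 [[-0.963, -0.138, 0.232, 0.233], [-0.269, 0.562, -0.782, 1.03], [-0.023, -0.816, -0.578, 0.86], [0.0, 0.0, 0.0, 1.0]]
top 48.48826559643209 276.9846659357075 205.12714494305757 [[-0.016, -0.987, 0.163, 0.383], [-1.0, 0.016, 0.002, -0.021], [-0.005, -0.163, -0.987, 1.222], [0.0, 0.0, 0.0, 1.0]]
wrist 67.29236740122754 274.4962221095473 207.99852299159983 [[0.303, -0.915, -0.267, 0.262], [-0.953, -0.291, -0.082, -0.573], [-0.003, 0.279, -0.96, 0.383], [0.0, 0.0, 0.0, 1.0]]
{'time': 0.15, 'joint_positions': array([ 1.24141799,  0.33271607, -0.06472315,  1.46073826,  0.02158867,
        1.34990235, -0.08854295]), 'joint_vel': array([-8.83585647e-04, -1.96597638e-04, -6.29223194e-05, -1.63489790e-03,
        2.04904941e-04, -6.50450144e-04, -1.32725809e-03]), 'joint_torque': array([ 4.07515117e-04, -6.23633265e+01,  2.43606255e-02, -3.90142286e+01,
       -6.14400627e-02,  3.72679078e-02,  1.35420873e-04]), 'ee_pos': array([ 0.18867189, -0.59553669,  0.22194824]), 'eef_rot': array([ 9.88259311e-01,  1.52784974e-01, -9.52273111e-05, -5.26079308e-04]), 'ft_force': array([-0.24121169, -0.59142739, -0.17315717]), 'torque': array([-0.03776706,  0.04785739, -0.00654842]), 'width': 0.08695619977154173}
```

View pics/top0.png

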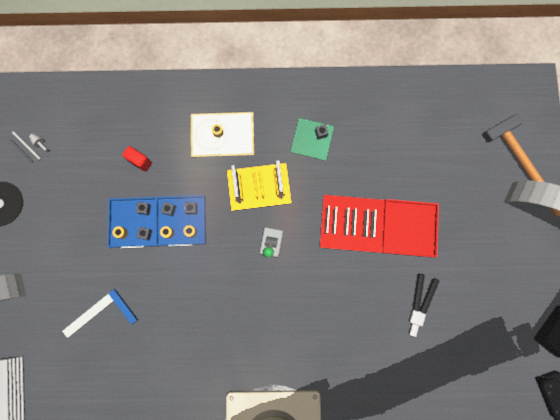

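View pics/side0.png

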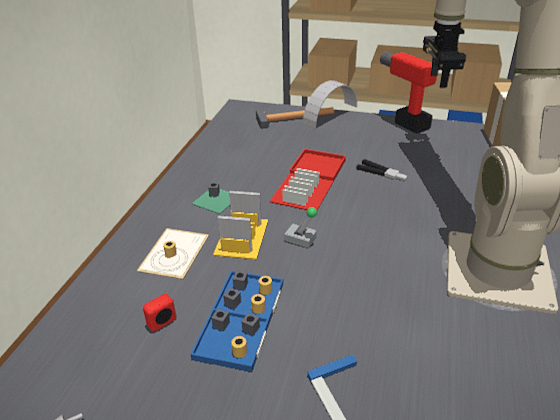

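View pics/wrist0.png

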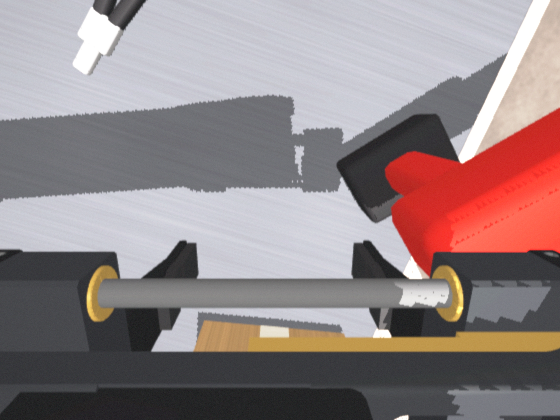

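The sample on the drawing is brass (217,130), so the bosses go in the pan. Three of them are in the bin, at (118,232), (166,232) and (189,231). The rack holds two plates, in its outer slots, and the kit carrier is on the right.

Run:
```python
from h import *
c=load("top0"); im=c["pixels"]; hsv=cv2.cvtColor(im,cv2.COLOR_RGB2HSV)
H,S,V=[hsv[...,i].astype(int) for i in range(3)]
def rect(name,m,z,box):
    u0,u1,v0,v1=box; mm=np.zeros(m.shape,np.uint8); mm[v0:v1,u0:u1]=m[v0:v1,u0:u1]*255
    cs,_=cv2.findContours(mm,cv2.RETR_EXTERNAL,cv2.CHAIN_APPROX_NONE)
    p=np.vstack([k[:,0] for k in cs if cv2.contourArea(k)>15])
    w=np.array([onz(c,u,v,z)[:2] for u,v in p]).astype(np.float32)
    rc=cv2.minAreaRect(w*1000); print(name,np.round(rc[0],1),np.round(rc[1],1),round(rc[2],2))
yel=(H>20)&(H<35)&(S>120)&(V>100)
red=((H<8)|(H>172))&(S>150)&(V>60)
blue=(H>98)&(H<120)&(S>120)
green=(H>60)&(H<90)&(S>80)
rect("rack z6",yel,.006,(220,300,155,215))
rect("kit z6",red,.006,(310,450,185,265))
rect("kit z18 pan",red,.018,(383,450,185,265))
rect("bin z18",blue,.018,(100,215,185,255))
rect("ball",green,.092,(255,285,235,265))
for n,b in dict(a=(100,215,185,255),).items():
    gold=(H>14)&(H<32)&(S>100)&(V>60)
    mm=np.zeros(gold.shape,np.uint8); mm[185:255,100:215]=gold[185:255,100:215]*255
    cs,_=cv2.findContours(mm,cv2.RETR_EXTERNAL,cv2.CHAIN_APPROX_NONE)
    for k in cs:
        if cv2.contourArea(k)<10: continue
        (u,v),rad=cv2.minEnclosingCircle(k); print("boss",u,v,rad,np.round(onz(c,u,v,.038),4))
def crop(n,box,s):
    u0,u1,v0,v1=box; cv2.imwrite(f"pics/{n}.png",cv2.resize(im[v0:v1,u0:u1,::-1],None,fx=s,fy=s,interpolation=cv2.INTER_CUBIC))
crop("kitc",(310,450,185,265),5)
crop("rackc",(215,305,150,265),5)
```

```text
rack z6 [635.9  29.4] [111.2 161. ] 6.35
kit z6 [ 526.4 -286.1] [304.  141.7] 84.18
kit z18 pan [ 517.1 -361.4] [144.2 140. ] 84.1
bin z18 [545.9 297.9] [127.7 250.6] 1.2
ball [455.8   4.8] [22.7 22.6] 62.66
boss 165.90908813476562 232.0 5.90919303894043 [0.5135 0.2656 0.038 ]
boss 119.5 232.0 6.800835609436035 [0.5155 0.3842 0.038 ]
boss 189.1052703857422 230.57894897460938 5.53267240524292 [0.5162 0.2064 0.038 ]
```

```bash
python3 -m crank '[[1,[0,0,0],0]]' 20; python3 -c "
from h import *
print(np.round(R.from_quat(r.read_state()['eef_rot']).as_matrix(),3))"
```

```text
time: 0.23
ee_pos: [0.1887, -0.5956, 0.2222]
eef_rot: [0.988, 0.153, -0.0, -0.0]
ft_force: [-0.4, -0.0, 0.1]
width: 0.0872
[[ 0.953  0.302 -0.   ]
 [ 0.302 -0.953  0.001]
 [-0.    -0.001 -1.   ]]
```

View pics/kitc.png

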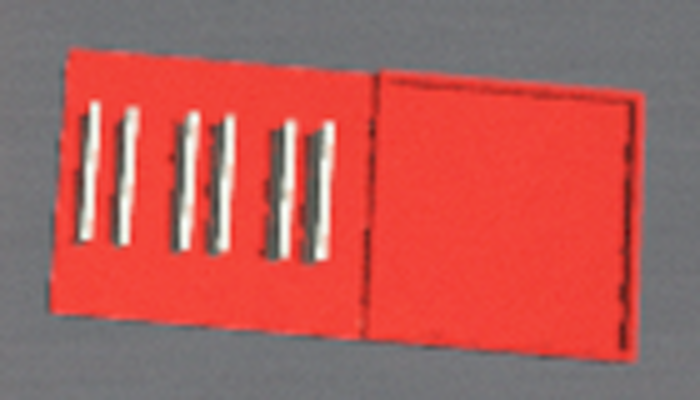

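View pics/rackc.png

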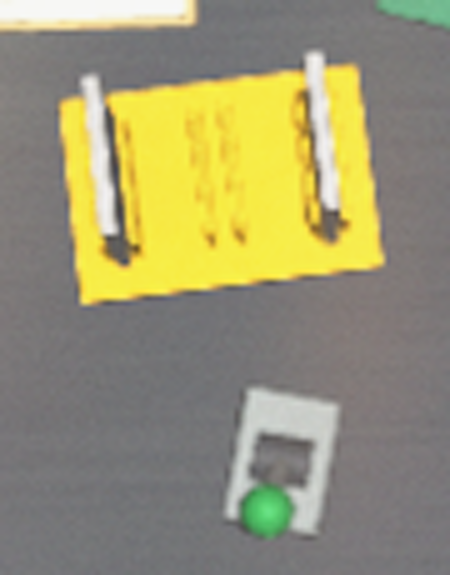

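```bash
cat >> h.py <<'E'
def go(x,y,z,yaw):
    """print the shift (mm, tool axes) and turn (deg) from the present pose to TCP x,y,z with tool x at yaw deg"""
    s=r.read_state(); M=R.from_quat(s["eef_rot"]).as_matrix(); d=np.array([x,y,z])-s["ee_pos"]
    y0=math.degrees(math.atan2(M[1,0],M[0,0])); t=-(yaw-y0)
    print("t",round(s["time"],1),"shift",np.round(M.T@d*1000,1),"turn",round((t+180)%360-180,2),"rows>=",math.ceil(np.linalg.norm(d)*1000/41.7),math.ceil(abs((t+180)%360-180)/7.16), "tilt",np.round(M[:,2],4))
E
python3 - <<'E'
from h import *
c=load("top0")
for u,v in [(235,181.4),(279.7,176.5)]: print(onz(c,u,v,.106))
for n,a in [("base",(285/5+215,462/5+150))]: print(onz(c,*a,.02))
go(.6,-.025,.24,6.35)
E
```

```text
[0.62759216 0.08279911 0.106     ]
[ 0.6380135  -0.02673875  0.106     ]
[ 0.48411448 -0.00439444  0.02      ]
t 0.2 shift [ 564.4 -419.8  -17.6] turn 11.22 rows>= 17 2 tilt [-2.e-04  6.e-04 -1.e+00]
```

```bash
python3 -m crank '[[1,[280,-210,-18],11.2],[1,[280,-210,-18],11.2],[1,[280,-210,-18],11.2],[1,[280,-210,-18],11.2],[1,[280,-210,-18],11.2],[1,[280,-210,-18],11.2],[1,[280,-210,-18],11.2],[1,[280,-210,-18],11.2],[1,[280,-210,-18],11.2],[1,[280,-210,-18],11.2]]'; python3 -c "
from h import *
go(.6,-.025,.24,6.35)"
```

```text
time: 1.07
ee_pos: [0.3954, -0.3067, 0.2411]
eef_rot: [0.998, 0.059, 0.001, -0.0]
ft_force: [0.2, 0.0, 0.2]
width: 0.0869
t 1.1 shift [ 236.5 -255.4    1.5] turn 0.46 rows>= 9 1 tilt [ 1.5e-03  3.0e-04 -1.0e+00]
```

```bash
python3 -m crank '[[1,[0,0,0],0.5],[1,[0,0,0],0.5]]'; python3 -c "
from h import *
snap('wrist','w1');go(.56,-.025,.24,6.35)"
```

```text
time: 1.23
ee_pos: [0.3914, -0.3121, 0.2404]
eef_rot: [0.999, 0.05, -0.0, 0.0]
ft_force: [0.3, -0.3, 0.4]
width: 0.0869
t 1.3 shift [ 1.966e+02 -2.691e+02  2.000e-01] turn -0.62 rows>= 8 1 tilt [-5.e-04 -2.e-04 -1.e+00]
```

View pics/w1.png

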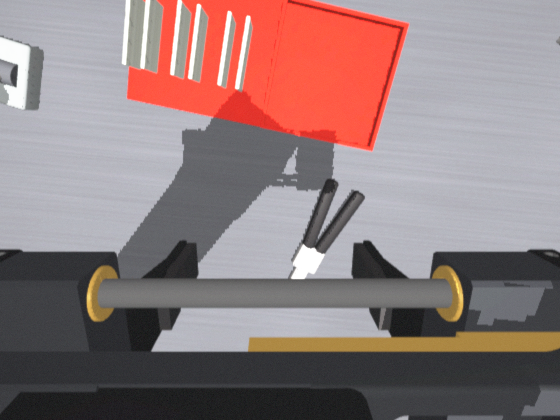

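Run:
```python
from h import *
c=load("w1"); a=onz(c,127,98,.006); b=onz(c,373,151,.018); d=onz(c,409,23,.018)
print(a,b,d,np.linalg.norm(a-b),np.linalg.norm(b-d))
v=a-b; print("yaw",math.degrees(math.atan2(v[1],v[0]))-90)
# kit pred
yw=math.radians(-5.8)
def K(x,y,o=(.5252,-.298)): return o[0]+x*math.cos(yw)-y*math.sin(yw), o[1]+x*math.sin(yw)+y*math.cos(yw)
for p in [(-.07,.162),(-.07,-.138),(.07,-.138)]: print(K(*p))
# flange front ends at top z .046: slot 140: u~(125..157, 67)
for p in [(-.035,.1495,.046),(-.035,.1305,.046),(-.035,.0305,.046),(-.035,.1305+.019-.1+.0,.046),(-.035,.0995,.046),(-.035,.0805,.046)]:
    print(p,np.round(proj(c,(*K(p[0],p[1]),p[2])),1))
im=c["pixels"][0:160,90:290]; cv2.imwrite("pics/w1c.png",cv2.resize(im[:,:,::-1],None,fx=4,fy=3.75,interpolation=cv2.INTER_CUBIC))
```

```text
[ 0.47100097 -0.12774804  0.006     ] [ 0.43999076 -0.42563801  0.018     ] [ 0.57884882 -0.43865398  0.018     ] 0.2997399965213187 0.1394667607526957
yaw -5.943059778196698
(0.4719294705256221, -0.12975538436693002)
(0.4416125813707382, -0.4282195970155665)
(0.5808958806067687, -0.44236747862117903)
(-0.035, 0.1495, 0.046) [126.1  62.7]
(-0.035, 0.1305, 0.046) [144.5  66.7]
(-0.035, 0.0305, 0.046) [239.5  87.3]
(-0.035, 0.04949999999999999, 0.046) [221.7  83.4]
(-0.035, 0.0995, 0.046) [174.3  73.1]
(-0.035, 0.0805, 0.046) [192.4  77.1]
```

View pics/w1c.png

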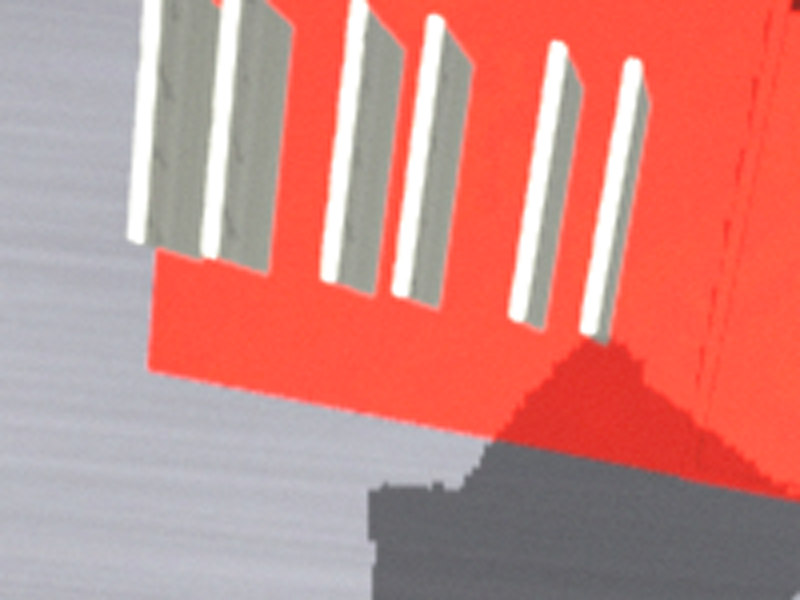

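```bash
python3 -m crank '[[1,[197,-269,0],-0.6],[1,[197,-269,0],-0.6],[1,[197,-269,0],-0.6],[1,[197,-269,0],-0.6],[1,[197,-269,0],-0.6],[1,[197,-269,0],-0.6],[1,[197,-269,0],-0.6],[1,[197,-269,0],-0.6],[1,[197,-269,0],-0.6],[1,[197,-269,0],-0.6],[1,[197,-269,0],-0.6]]'; python3 -c "
from h import *
snap('wrist','w2');go(.642,-.025,.12,6.35)"
```

```text
time: 2.2
ee_pos: [0.5605, -0.0251, 0.2401]
eef_rot: [0.998, 0.056, -0.0, 0.0]
ft_force: [0.2, -1.4, -0.1]
width: 0.0869
t 2.2 shift [ 81.3   8.2 120.1] turn -0.05 rows>= 4 1 tilt [-7.e-04 -8.e-04 -1.e+00]
```

View pics/w2.png

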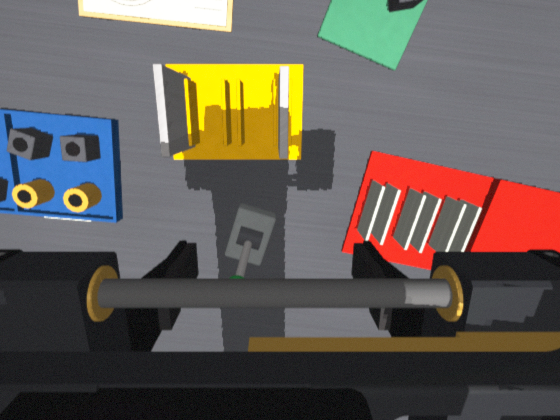

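The wrist view shows the rack square to the tool, with plates at u≈160 and 285. It also shows the kit flanges and the lever block at (250,235).

Run:
```python
from h import *
c=load("w2"); im=c["pixels"]
def crop(n,box,s):
    u0,u1,v0,v1=box; cv2.imwrite(f"pics/{n}.png",cv2.resize(im[v0:v1,u0:u1,::-1],None,fx=s,fy=s,interpolation=cv2.INTER_CUBIC))
crop("w2r",(145,310,55,170),4.5)
crop("w2k",(335,495,145,275),4.5)
```

```text
(no output)
```

View pics/w2r.png

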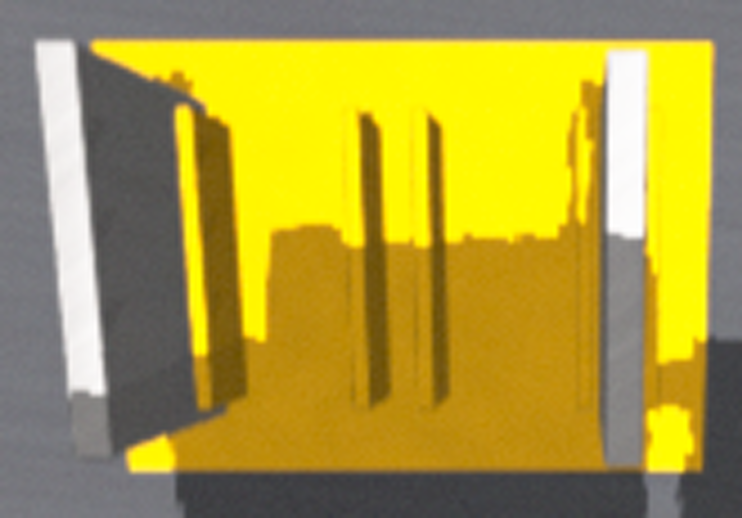

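View pics/w2k.png

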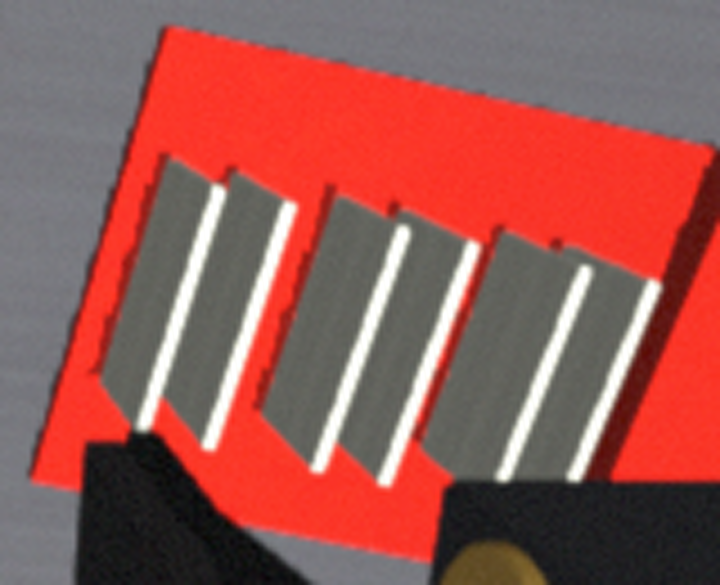

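Run:
```python
from h import *
c=load("w2")
def P(u,v,z,b=(145,55)): return onz(c,b[0]+u/4.5,b[1]+v/4.5,z)
def pl(n,far,near,z,b=(145,55)):
    a=P(*far,z,b);d=P(*near,z,b);v=a-d;print(n,np.round((a+d)/2,4),"len",round(np.linalg.norm(v),4),"yaw",round(math.degrees(math.atan2(v[1],v[0])),2))
pl("plL",(56,42),(95,457),.106); pl("plR",(627,51),(625,466),.106)
pl("flange mid",(354,107),(362,405),.046);pl("flange mid2",(420,107),(428,405),.046)
for q in [(92,40),(714,40),(702,472),(128,472)]: print("rackfoot",np.round(P(*q,.006),4))
k=(335,145)
pl("k140 flA",(218,188),(143,430),.046,k);pl("k140 flB",(289,205),(209,447),.046,k)
pl("k90 A",(403,230),(318,470),.046,k);pl("k90 B",(474,246),(384,483),.046,k)
print("kit far-left corner",P(165,28,.006,k))
for y in (149.5-2+2-0,): pass
yw=math.radians(-5.9);o=(.524,-.297)
for y in (.1495,.1305,.0995,.0805): print(y,round(o[0]-y*math.sin(yw),4),round(o[1]+y*math.cos(yw),4))
```

```text
plL [0.6291 0.0843 0.106 ] len 0.0789 yaw 6.3
plR [ 0.6396 -0.0246  0.106 ] len 0.0791 yaw 6.59
flange mid [0.6344 0.0377 0.046 ] len 0.0683 yaw 5.46
flange mid2 [0.6361 0.022  0.046 ] len 0.0682 yaw 6.21
rackfoot [0.6803 0.1151 0.006 ]
rackfoot [ 0.698 -0.043  0.006]
rackfoot [ 0.5885 -0.0548  0.006 ]
rackfoot [0.5708 0.1035 0.006 ]
k140 flA [ 0.5397 -0.1461  0.046 ] len 0.0678 yaw -5.28
k140 flB [ 0.5371 -0.1649  0.046 ] len 0.0683 yaw -5.56
k90 A [ 0.5339 -0.1955  0.046 ] len 0.0684 yaw -5.49
k90 B [ 0.5319 -0.2144  0.046 ] len 0.0681 yaw -6.02
kit far-left corner [ 0.60887811 -0.14030404  0.006     ]
0.1495 0.5394 -0.1483
0.1305 0.5374 -0.1672
0.0995 0.5342 -0.198
0.0805 0.5323 -0.2169
```

```bash
python3 -c "
from h import *
go(.640,-.0248,.056,6.4)"
```

```text
t 2.2 shift [ 79.4   7.7 184.1] turn -0.1 rows>= 5 1 tilt [-7.e-04 -8.e-04 -1.e+00]
```

```bash
python3 -m crank '[[0.4,[40,4,20],0],[0.4,[79.5,7.7,50],0],[0.4,[79.5,7.7,90],0],[0.4,[79.5,7.7,125],0],[0.4,[79.5,7.7,155],0],[0.4,[79.5,7.7,175],0],[0.4,[79.5,7.7,184],0],[0.4,[79.5,7.7,184],0],[0.4,[79.5,7.7,184],0]]'; python3 -c "
from h import *
go(.640,-.0248,.056,6.4);snap('side','s1')"
```

```text
time: 3.0
ee_pos: [0.641, -0.0234, 0.0576]
eef_rot: [0.998, 0.056, 0.0, 0.0]
ft_force: [0.1, -0.4, 0.9]
width: 0.0609
t 3.0 shift [-1.1  1.3  1.6] turn -0.02 rows>= 1 1 tilt [ 1.e-03 -6.e-04 -1.e+00]
```

View pics/s1.png

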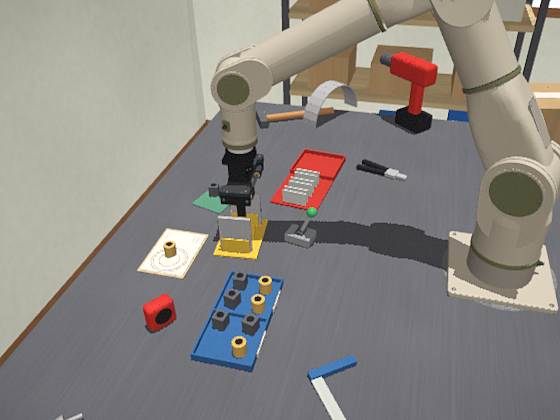

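```bash
python3 -m crank '[[0.4,[-1,1,0],0],[-0.6,[-1,1,0],0],[-1,[-1,1,0],0],[-1,[-1,1,0],0],[-1,[-1,1,0],0],[-1,[-1,1,0],0],[-1,[-1,1,0],0],[-1,[-1,1,0],0]]' 60; python3 -m crank '[[-1,[0,0,-15],0],[-1,[0,0,-35],0],[-1,[0,0,-70],0],[-1,[0,0,-105],0],[-1,[0,0,-140],0],[-1,[0,0,-144],0],[-1,[0,0,-144],0]]';  python3 -c "
from h import *
go(.538,-.157,.18,-5.8);snap('side','s2')"
```

```text
time: 3.72
ee_pos: [0.6397, -0.023, 0.0566]
eef_rot: [0.998, 0.057, 0.0, 0.0]
ft_force: [0.3, 0.4, 0.2]
width: 0.0221
time: 4.3
ee_pos: [0.6406, -0.0229, 0.2025]
eef_rot: [0.998, 0.057, 0.002, 0.0]
ft_force: [0.7, 0.4, -5.7]
width: 0.0072
t 4.3 shift [-117.1  121.6   22.2] turn 12.28 rows>= 5 2 tilt [ 3.5e-03 -3.0e-04 -1.0e+00]
```

View pics/s2.png

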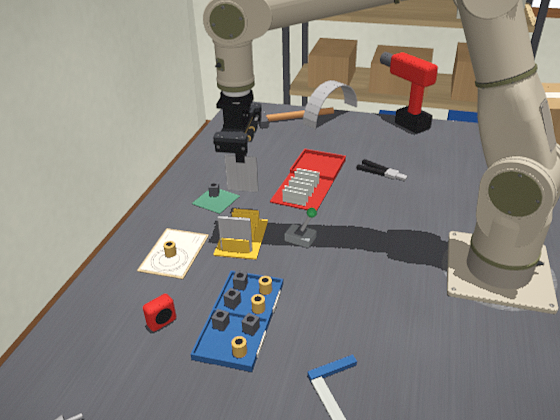

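The plate was gripped while it was already rising, because the fingers close slowly. I'll measure how far it hangs below the TCP before inserting it.

```bash
python3 -m crank '[[-1,[0,0,0],0],[-1,[0,0,0],0]]' 60
python3 - <<'E'
from h import *
c=snap('side','s3'); im=c["pixels"][90:220,200:300]; cv2.imwrite("pics/s3c.png",cv2.resize(im[:,:,::-1],None,fx=4.5,fy=4.5,interpolation=cv2.INTER_CUBIC))
s=r.read_state();print(s["ee_pos"],s["width"]);print(proj(c,s["ee_pos"]))
c=snap('wrist','w3')
E
```

```text
time: 4.52
ee_pos: [0.6385, -0.0233, 0.1979]
eef_rot: [0.998, 0.057, -0.002, -0.0]
ft_force: [-0.4, -0.1, -5.0]
width: 0.0073
[ 0.63868516 -0.02322953  0.19825893] 0.007203991848235429
(np.float64(242.86336229522357), np.float64(161.6235852152226))
```

View pics/s3c.png

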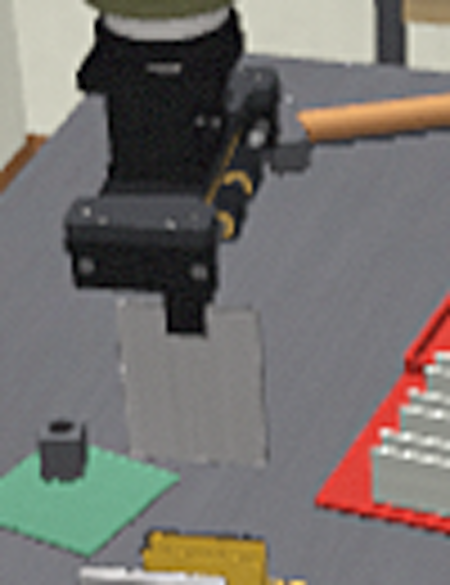

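View pics/w3.png

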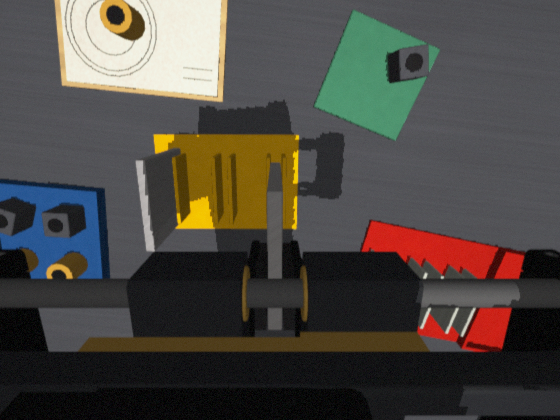

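Run:
```python
from h import *
c=load('s3'); s=r.read_state(); M=R.from_quat(s["eef_rot"]).as_matrix(); p0=s["ee_pos"]
n=M[:,1]; p=p0-n*.004 # face towards +y (tool y ~ -y)
for u,v in [(135,457),(268,463),(262,312),(118,297),(186,332)]:
    o,d=ray(c,200+u/4.5,90+v/4.5); t=((p-o)@n)/(d@n); q=M.T@(o+t*d-p0)*1000; print(np.round(q,1))
```

```text
[39.1 -4.  90.3]
[-38.9  -4.   88.1]
[-40.5  -4.  -11.2]
[ 39.9  -4.  -15.2]
[ 3.1 -4.   4.5]
```

```bash
python3 -m crank '[[-1,[-38,40,0],4],[-1,[-77,80,0],8],[-1,[-115,121,0],12.2],[-1,[-115,121,0],12.2],[-1,[-115,121,0],12.2],[-1,[-115,121,0],12.2],[-1,[-115,121,0],12.2],[-1,[-115,121,0],12.2]]' 60
python3 - <<'E'
from h import *
c=snap('wrist','w4')
go(.538,-.157,.15,-5.8)
E
```

```text
time: 5.28
ee_pos: [0.5395, -0.1549, 0.2003]
eef_rot: [0.999, -0.049, -0.0, -0.0]
ft_force: [0.7, 0.1, -3.7]
width: 0.0073
t 5.3 shift [-1.4  2.4 50.3] turn 0.21 rows>= 2 1 tilt [-1.e-04  8.e-04 -1.e+00]
```

View pics/w4.png

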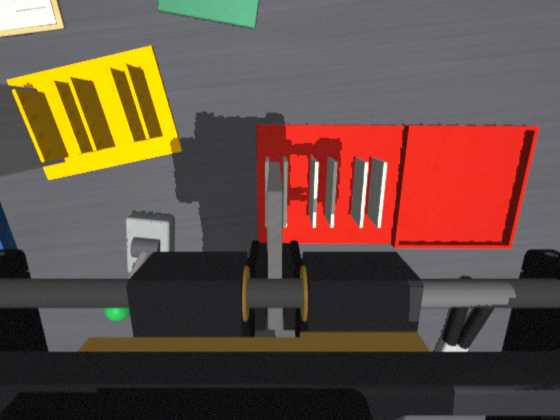

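Run:
```python
from h import *
c=load('w4'); im=c["pixels"][110:260,240:400]; im=np.clip(im.astype(float)*1.5,0,255).astype(np.uint8); cv2.imwrite("pics/w4c.png",cv2.resize(im[:,:,::-1],None,fx=5,fy=4,interpolation=cv2.INTER_CUBIC))
```

```text
(no output)
```

View pics/w4c.png

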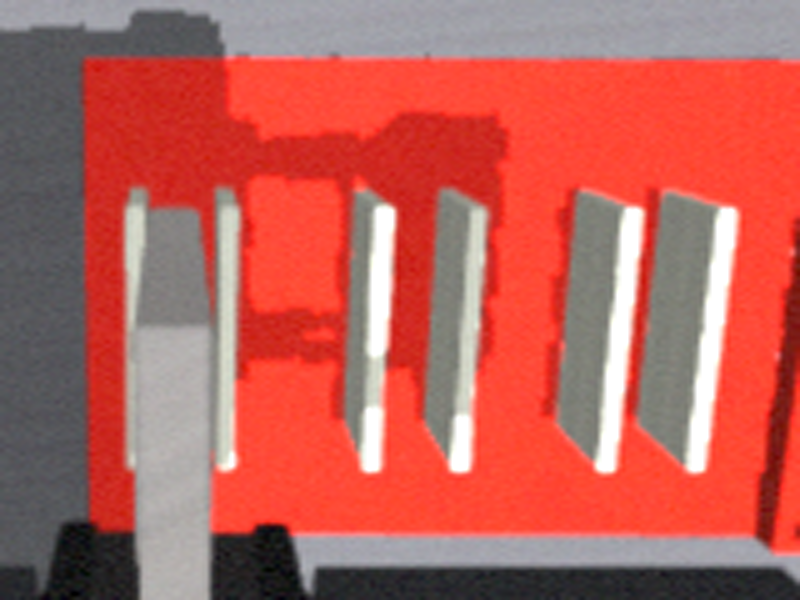

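Run:
```python
from h import *
c=load('w4'); s=r.read_state(); M=R.from_quat(s["eef_rot"]).as_matrix(); p0=s["ee_pos"]
def T(u,v,z): return np.round(M.T@(onz(c,240+u/5,110+v/4,z)-p0)*1000,1)
print("plate far",T(171,209,.114)); print("pl top edges", T(173,330,.114+.1*0))
for n,u in [("f1",137.5),("f2",228.5),("f3",384),("f4",475),("f5",630),("f6",725)]: print(n,T(u,205,.046))
for n,u in [("f2n",227),("f3n",371),("f4n",459),("f5n",604),("f6n",694)]: print(n,T(u,468,.046))
```

```text
plate far [42.3 -0.6 86.3]
pl top edges [17.9 -0.2 86.3]
f1 [ 33.7  -7.4 154.3]
f2 [ 33.7  10.7 154.3]
f3 [ 33.8  41.7 154.2]
f4 [ 33.8  59.9 154.2]
f5 [ 33.8  90.8 154.2]
f6 [ 33.8 109.7 154.2]
f2n [-35.8  11.1 154.3]
f3n [-35.8  41.6 154.2]
f4n [-35.7  60.2 154.2]
f5n [-35.7  90.9 154.2]
f6n [-35.7 110.  154.2]
```

```bash
python3 -m crank '[[-1,[-1,1.8,0],0],[-1,[-1,1.8,20],0],[-1,[-1,1.8,45],0],[-1,[-1,1.8,65],0],[-1,[-1,1.8,80],0],[-1,[-1,1.8,92],0],[-1,[-1,1.8,100],0],[-1,[-1,1.8,100],0]]' 60; python3 -m crank '[[-1,[0,0,2],0],[-1,[0,0,4],0],[-1,[0,0,4],0]]';python3 -m crank '[[-1,[0,0,2],0],[-1,[0,0,2],0]]'; python3 -c "
from h import *
snap('wrist','w5'); snap('side','s5')"
```

```text
time: 6.0
ee_pos: [0.5372, -0.1575, 0.099]
eef_rot: [0.999, -0.05, -0.001, -0.0]
ft_force: [-0.3, -0.3, -6.0]
width: 0.0071
time: 6.25
ee_pos: [0.5383, -0.1581, 0.0971]
eef_rot: [0.999, -0.05, 0.001, 0.0]
ft_force: [0.1, -0.4, -4.7]
width: 0.0075
time: 6.42
ee_pos: [0.538, -0.1581, 0.0947]
eef_rot: [0.999, -0.05, 0.0, 0.0]
ft_force: [-0.7, 0.9, -6.1]
width: 0.0073
```

View pics/w5.png

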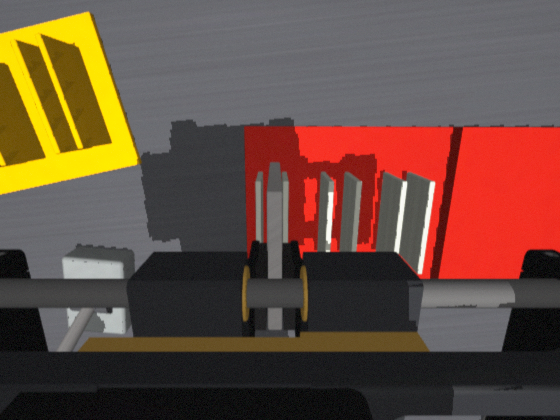

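View pics/s5.png

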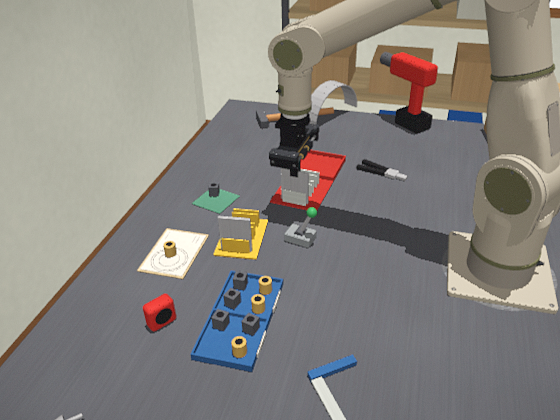

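The plate is between the flanges and not yet touching the floor, with no extra force. I'll lower it in small steps until it touches.

```bash
python3 -m crank '[[-1,[0,0,2],0],[-1,[0,0,2],0]]';python3 -m crank '[[-1,[0,0,2],0],[-1,[0,0,2],0]]'; python3 -m crank '[[-1,[0,0,1],0],[-1,[0,0,1],0]]'; python3 -m crank '[[-1,[0,0,1],0],[-1,[0,0,1],0]]'
```

```text
time: 6.68
ee_pos: [0.5389, -0.1583, 0.0942]
eef_rot: [0.999, -0.05, 0.001, 0.0]
ft_force: [-0.9, 0.6, 6.0]
width: 0.0074
time: 6.85
ee_pos: [0.5392, -0.1585, 0.0941]
eef_rot: [0.999, -0.05, 0.001, 0.001]
ft_force: [-10.3, 1.7, 26.7]
width: 0.0073
time: 7.02
ee_pos: [0.5393, -0.1586, 0.094]
eef_rot: [0.999, -0.05, 0.002, 0.001]
ft_force: [-14.4, 3.1, 35.5]
width: 0.0072
time: 7.18
ee_pos: [0.5395, -0.1588, 0.094]
eef_rot: [0.999, -0.05, 0.002, 0.001]
ft_force: [-17.2, 2.3, 44.0]
width: 0.0072
```

```bash
python3 -m crank '[[-1,[0,0,-5],0],[-1,[0,0,-5],0],[-1,[0,0,-5],0]]'; python3 -m crank '[[-0.8,[0,0,0],0],[-0.4,[0,0,0],0],[0,[0,0,0],0],[0,[0,0,0],0],[0,[0,0,0],0],[0,[0,0,0],0],[0,[0,0,0],0],[0,[0,0,0],0],[0,[0,0,0],0]]'
```

```text
time: 7.43
ee_pos: [0.539, -0.1582, 0.0943]
eef_rot: [0.999, -0.05, 0.001, 0.0]
ft_force: [2.9, -0.1, 3.1]
width: 0.0073
time: 8.18
ee_pos: [0.5379, -0.158, 0.0935]
eef_rot: [0.999, -0.05, 0.0, 0.0]
ft_force: [-0.5, 0.5, -0.8]
width: 0.0429
```

```bash
python3 -m crank '[[0,[0,0,-10],0],[0,[0,0,-40],0],[0,[0,0,-80],0],[0,[0,0,-120],0],[0,[0,0,-146],0],[0,[0,0,-146],0],[0,[0,0,-146],0]]'; python3 -c "
from h import *
snap('wrist','w6'); go(.629,.0843,.056,6.35)"
```

```text
time: 8.77
ee_pos: [0.5388, -0.1581, 0.242]
eef_rot: [0.999, -0.05, 0.002, 0.001]
ft_force: [0.4, -0.3, -0.9]
width: 0.0437
t 8.8 shift [  66.4 -250.2  184.1] turn -12.07 rows>= 8 2 tilt [ 8.e-04 -5.e-04 -1.e+00]
```

View pics/w6.png

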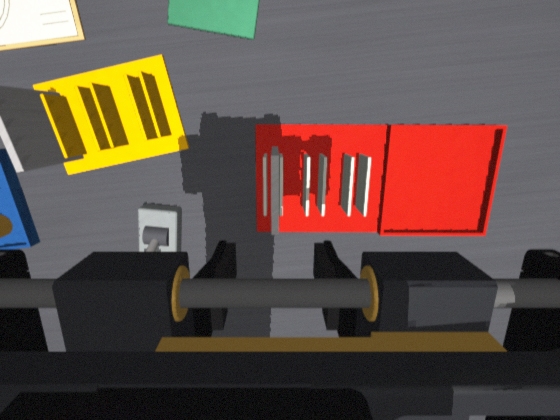

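```bash
python3 -m crank '[[0.4,[11,-40,0],-4],[0.4,[22,-80,0],-8],[0.4,[33,-120,0],-12],[0.4,[44,-160,0],-12],[0.4,[55,-200,0],-12],[0.4,[66,-240,0],-12],[0.4,[66,-250,30],-12],[0.4,[66,-250,60],-12],[0.4,[66,-250,80],-12],[0.4,[66,-250,80],-12],[0.4,[66,-250,80],-12],[0.4,[66,-250,80],-12]]'; python3 -c "
from h import *
snap('wrist','w7'); go(.629,.0843,.056,6.35)"
```

```text
time: 9.82
ee_pos: [0.6288, 0.0841, 0.1606]
eef_rot: [0.999, 0.055, 0.0, -0.0]
ft_force: [1.4, 1.0, 0.5]
width: 0.0607
t 9.9 shift [-4.000e-01 -1.000e-01  1.051e+02] turn -0.09 rows>= 3 1 tilt [ 2.e-03  3.e-04 -1.e+00]
```

View pics/w7.png

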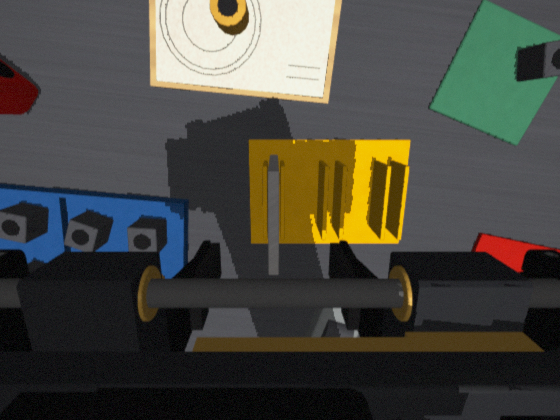

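```bash
python3 -m crank '[[0.4,[0,0,30],0],[0.4,[0,0,60],0],[0.4,[0,0,85],0],[0.4,[0,0,100],0],[0.4,[0,0,104],0],[0.4,[0,0,104],0],[0,[0,0,104],0],[-0.5,[0,0,104],0],[-1,[0,0,104],0],[-1,[0,0,104],0],[-1,[0,0,104],0],[-1,[0,0,104],0]]' 60; python3 -m crank '[[-1,[0,0,0],0],[-1,[0,0,0],0],[-1,[0,0,0],0],[-1,[0,0,0],0],[-1,[0,0,0],0],[-1,[0,0,0],0],[-1,[0,0,0],0]]' 60
```

```text
time: 10.87
ee_pos: [0.6286, 0.0842, 0.0559]
eef_rot: [0.998, 0.055, 0.0, 0.0]
ft_force: [-0.7, 0.6, 0.5]
width: 0.0288
time: 11.45
ee_pos: [0.6285, 0.0842, 0.0555]
eef_rot: [0.998, 0.055, -0.0, 0.0]
ft_force: [-0.1, -0.2, 0.1]
width: 0.0077
```

```bash
python3 -m crank '[[-1,[0,0,-10],0],[-1,[0,0,-30],0],[-1,[0,0,-65],0],[-1,[0,0,-100],0],[-1,[0,0,-135],0],[-1,[0,0,-144],0],[-1,[0,0,-144],0],[-1,[0,0,-144],0]]' 60; python3 -c "
from h import *
go(.528,-.2570,.20,-5.7)"
```

```text
time: 12.12
ee_pos: [0.628, 0.084, 0.1987]
eef_rot: [0.998, 0.055, -0.0, 0.0]
ft_force: [-0.3, 1.1, -5.0]
width: 0.008
t 12.1 shift [-136.7  328.    -1.1] turn 11.98 rows>= 9 2 tilt [-8.e-04 -5.e-04 -1.e+00]
```

```bash
python3 -m crank '[[-1,[-13,30,0],0],[-1,[-29,70,0],2],[-1,[-45,108,0],4],[-1,[-61,146,0],6],[-1,[-77,184,0],8],[-1,[-93,222,0],10],[-1,[-109,260,0],12],[-1,[-124,298,0],12],[-1,[-137,328,0],12],[-1,[-137,328,0],12],[-1,[-137,328,0],12],[-1,[-137,328,0],12]]' 60
python3 - <<'E'
from h import *
c=snap('wrist','w8'); go(.528,-.2570,.20,-5.7)
im=c["pixels"][110:260,200:360]; im=np.clip(im.astype(float)*1.4,0,255).astype(np.uint8); cv2.imwrite("pics/w8c.png",cv2.resize(im[:,:,::-1],None,fx=5,fy=4,interpolation=cv2.INTER_CUBIC))
E
```

```text
time: 13.12
ee_pos: [0.5274, -0.2559, 0.1974]
eef_rot: [0.999, -0.05, -0.001, -0.001]
ft_force: [1.6, 1.0, -4.6]
width: 0.0077
t 13.2 shift [ 0.2  1.8 -2.1] turn 0.07 rows>= 1 1 tilt [-0.0021  0.0019 -1.    ]
```

View pics/w8c.png

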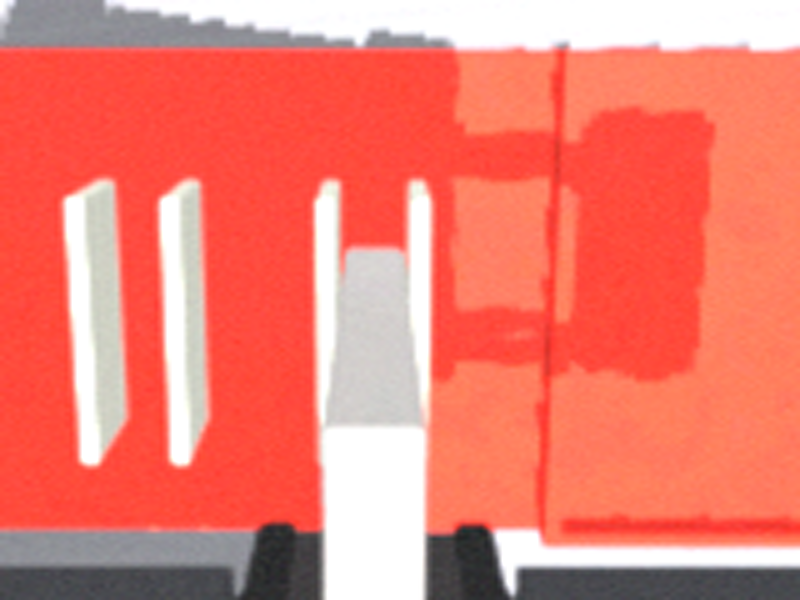

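Run:
```python
from h import *
c=load('w8'); s=r.read_state(); M=R.from_quat(s["eef_rot"]).as_matrix(); p0=s["ee_pos"];print(p0)
def T(u,v,z): return np.round(M.T@(onz(c,200+u/5,110+v/4,z)-p0)*1000,1)
zb=p0[2]-.05
print("plate far",T(374,248,zb),"L",T(344,248,zb),"R",T(407,248,zb))
for n,u in [("f5",327),("f6",420)]: print(n,T(u,200,.046))
```

```text
[ 0.52793301 -0.25515644  0.19792234]
plate far [40.5  0.6 49.9] L [40.5 -3.4 49.9] R [40.5  5.1 49.9]
f5 [ 34.9  -8.7 151.9]
f6 [ 34.9   9.6 151.8]
```

```bash
python3 -m crank '[[-1,[0,0,35],0],[-1,[0,0,70],0],[-1,[0,0,95],0],[-1,[0,0,110],0],[-1,[0,0,122],0],[-1,[0,0,132],0],[-1,[0,0,136],0],[-1,[0,0,136],0]]' 60; python3 -m crank '[[-1,[0,0,2],0],[-1,[0,0,4],0],[-1,[0,0,4],0]]';python3 -m crank '[[-1,[0,0,1.5],0],[-1,[0,0,1.5],0]]';python3 -m crank '[[-1,[0,0,1],0],[-1,[0,0,1],0]]'
```

```text
time: 13.83
ee_pos: [0.5282, -0.2563, 0.063]
eef_rot: [0.999, -0.05, -0.0, -0.0]
ft_force: [-0.1, -0.0, -4.0]
width: 0.0078
time: 14.08
ee_pos: [0.5285, -0.257, 0.06]
eef_rot: [0.999, -0.05, 0.0, 0.0]
ft_force: [-0.3, 0.2, -3.9]
width: 0.0079
time: 14.25
ee_pos: [0.5283, -0.2569, 0.0582]
eef_rot: [0.999, -0.05, 0.0, 0.0]
ft_force: [-0.0, -0.2, -4.3]
width: 0.0075
time: 14.42
ee_pos: [0.5281, -0.2569, 0.057]
eef_rot: [0.999, -0.05, 0.0, 0.0]
ft_force: [-0.4, -0.6, -3.8]
width: 0.0079
```

```bash
python3 -m crank '[[-1,[0,0,1],0],[-1,[0,0,1],0]]';python3 -m crank '[[-1,[0,0,1],0],[-1,[0,0,1],0]]';python3 -m crank '[[-1,[0,0,1],0],[-1,[0,0,1],0]]'
```

```text
time: 14.58
ee_pos: [0.5281, -0.2568, 0.0559]
eef_rot: [0.999, -0.05, -0.0, 0.0]
ft_force: [-1.0, -0.2, -3.5]
width: 0.0077
time: 14.75
ee_pos: [0.5283, -0.2569, 0.0555]
eef_rot: [0.999, -0.05, 0.0, 0.0]
ft_force: [-2.2, 0.6, 1.5]
width: 0.008
time: 14.92
ee_pos: [0.5284, -0.2569, 0.0554]
eef_rot: [0.999, -0.05, 0.0, 0.0]
ft_force: [-6.7, 3.2, 11.8]
width: 0.0075
```

Touchdown is at 55.4 mm, as expected. I'll relieve the load, open, and lift.

```bash
python3 -m crank '[[-1,[0,0,-1.5],0],[-0.8,[0,0,-1.5],0],[-0.4,[0,0,-1.5],0],[0,[0,0,-1.5],0],[0,[0,0,-1.5],0],[0,[0,0,-1.5],0],[0,[0,0,-1.5],0],[0,[0,0,-1.5],0],[0,[0,0,-1.5],0],[0,[0,0,-1.5],0]]'; python3 -m crank '[[0,[0,0,-10],0],[0,[0,0,-40],0],[0,[0,0,-80],0],[0,[0,0,-120],0],[0,[0,0,-160],0],[0,[0,0,-195],0],[0,[0,0,-195],0]]'; python3 -c "
from h import *
snap('wrist','w9');snap('top','t9');snap('side','s9'); go(.46,.29,.25,0)"
```

```text
time: 15.75
ee_pos: [0.5282, -0.2568, 0.0555]
eef_rot: [0.999, -0.05, 0.0, 0.0]
ft_force: [-0.2, -0.1, -0.1]
width: 0.0424
time: 16.33
ee_pos: [0.531, -0.2575, 0.2596]
eef_rot: [0.999, -0.05, 0.005, 0.002]
ft_force: [0.6, 0.1, 0.9]
width: 0.0436
t 16.5 shift [-122.2 -537.3    0.6] turn -5.72 rows>= 14 1 tilt [ 5.e-04 -5.e-04 -1.e+00]
```

View pics/w9.png

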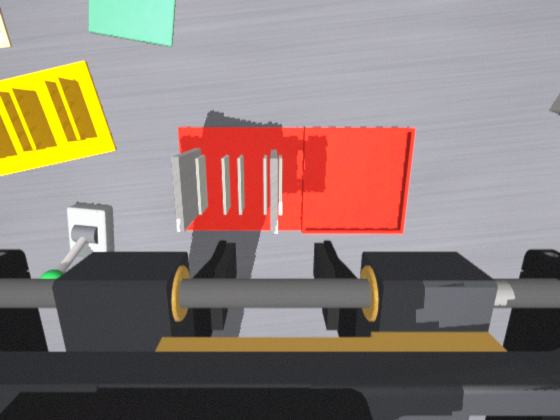

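View pics/s9.png

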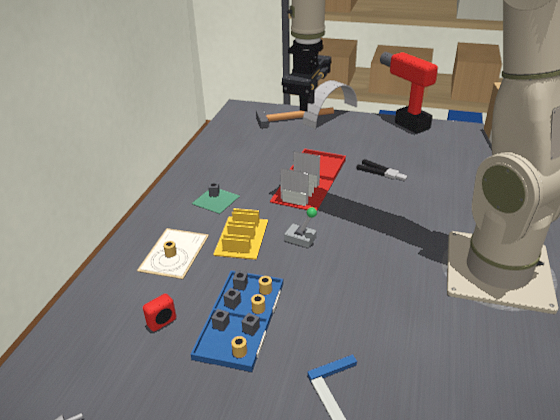

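```bash
python3 -m crank '[[0,[-9,-40,0],0],[0,[-18,-80,0],-6.5],[0,[-27,-120,0],-6.5],[0,[-36,-160,0],-6.5],[0,[-46,-200,0],-6.5],[0,[-55,-240,0],-6.5],[0,[-64,-280,0],-6.5],[0,[-73,-320,0],-6.5],[0,[-82,-360,0],-6.5],[0,[-91,-400,0],-6.5],[0,[-100,-440,0],-6.5],[0,[-108,-475,0],-6.5]]'; python3 -m crank '[[0.15,[-9,-40,0],0],[0.15,[-14,-60,0],0],[0.15,[-14,-60,0],0],[0.15,[-14,-60,0],0],[0.15,[-14,-60,0],0]]'; python3 -c "
from h import *
c=snap('wrist','w10');go(.46,.29,.25,0)"
```

```text
time: 17.48
ee_pos: [0.4665, 0.2288, 0.2495]
eef_rot: [1.0, 0.007, -0.001, 0.0]
ft_force: [1.6, 0.1, -0.0]
width: 0.0435
time: 17.9
ee_pos: [0.4532, 0.2853, 0.2495]
eef_rot: [1.0, 0.006, -0.001, 0.001]
ft_force: [0.3, 0.1, 0.5]
width: 0.0499
t 17.9 shift [ 6.4 -5.1 -0.3] turn 0.67 rows>= 1 1 tilt [-0.0011 -0.0013 -1.    ]
```

View pics/w10.png

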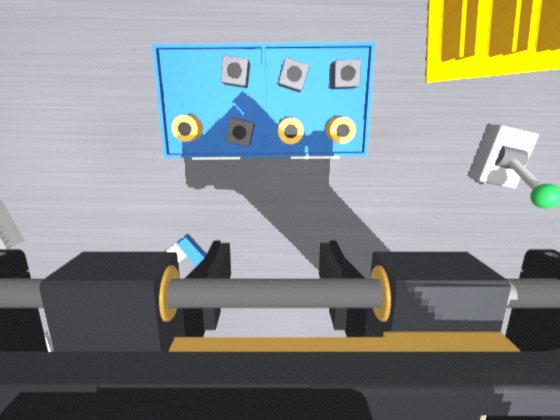

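```bash
cat > bos.py <<'E'
from h import *
def bosses(c,z=.040,box=(0,560,0,240)):
    im=np.ascontiguousarray(c["pixels"]); hsv=cv2.cvtColor(im,cv2.COLOR_RGB2HSV); H,S,V=[hsv[...,i].astype(int) for i in range(3)]
    g=((H>10)&(H<28)&(S>90)&(V>60)).astype(np.uint8)*255; u0,u1,v0,v1=box; m=np.zeros_like(g); m[v0:v1,u0:u1]=g[v0:v1,u0:u1]
    cs,hi=cv2.findContours(m,cv2.RETR_CCOMP,cv2.CHAIN_APPROX_NONE)
    for i,k in enumerate(cs):
        if hi[0][i][3]<0 and cv2.contourArea(k)>80:
            print("boss out",np.round(cv2.minEnclosingCircle(k),1) if 0 else (np.round(cv2.minEnclosingCircle(k)[0],1),round(cv2.minEnclosingCircle(k)[1],1)), end=" ")
            j=hi[0][i][2]; best=None
            while j>=0:
                if best is None or cv2.contourArea(cs[j])>cv2.contourArea(best): best=cs[j]
                j=hi[0][j][0]
            if best is not None:
                M=cv2.moments(best)
                if M["m00"]>0: u,v=M["m10"]/M["m00"],M["m01"]/M["m00"]; print("bore",round(u,1),round(v,1),np.round(onz(c,u,v,z),4),end="")
            print()
E
python3 - <<'E'
from bos import *
c=load('w10'); bosses(c)
for n,p in [("bin FL",(166,157)),("FR",(365,157)),("BR",(375,41)),("BL",(155,44))]: print(n,onz(c,*p,.018))
for n,p in [("b1",(235,70)),("b2",(294,74)),("b3",(347,73)),("b4",(240,132)) ]: print(n,onz(c,*p,.04))
E
```

```text
boss out (array([290., 131.]), 12.6) bore 290.4 130.7 [0.5142 0.2683 0.04  ]
boss out (array([338., 129.]), 12.2) 
boss out (array([187.9, 128.8]), 13.9) 
boss out (array([548.,  26.]), 28.2) 
boss out (array([510.5,  28. ]), 35.3) 
boss out (array([459.5,  30.5]), 35.7) 
bin FL [0.47963157 0.42018823 0.018     ]
FR [0.48295338 0.17404113 0.018     ]
BR [0.61240354 0.17498918 0.018     ]
BL [0.60605175 0.42205581 0.018     ]
b1 [0.57744574 0.33008443 0.04      ]
b2 [0.57428587 0.266      0.04      ]
b3 [0.57606535 0.20843907 0.04      ]
b4 [0.5120705 0.3257915 0.04     ]
```

Run:
```python
from bos import *
c=load('w10')
for p in [(342.5,129.5),(185.5,128.5),(290.4,130.7)]: print(onz(c,*p,.04))
go(.515,.2075,.10,1)
```

```text
[0.51641856 0.20891892 0.04      ]
[0.51511585 0.38779744 0.04      ]
[0.51428939 0.26826036 0.04      ]
t 17.9 shift [ 60.6  77.8 149.7] turn -0.33 rows>= 5 1 tilt [-0.0011 -0.0013 -1.    ]
```

```bash
python3 -m crank '[[-0.08,[28,36,0],0],[-0.08,[57,72,5],0],[-0.08,[61,77.5,40],0],[-0.08,[61,77.5,80],0],[-0.08,[61,77.5,110],0],[-0.08,[61,77.5,140],0],[-0.08,[61,77.5,165],0],[-0.08,[61,77.5,165],0],[-0.08,[61,77.5,165],0]]' 30; python3 -c "
from h import *
c=snap('wrist','w11');c=snap('side','s11');go(.5155,.2078,.0215,1)"
```

```text
time: 18.7
ee_pos: [0.5149, 0.2083, 0.085]
eef_rot: [1.0, 0.006, -0.001, 0.0]
ft_force: [-0.2, 0.9, 0.3]
width: 0.0401
t 18.8 shift [-1.1  1.8 65.8] turn -0.28 rows>= 2 1 tilt [ 2.1e-03  5.0e-04 -1.0e+00]
```

View pics/w11.png

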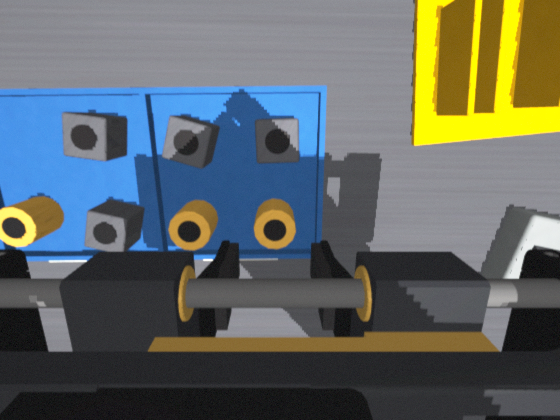

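View pics/s11.png

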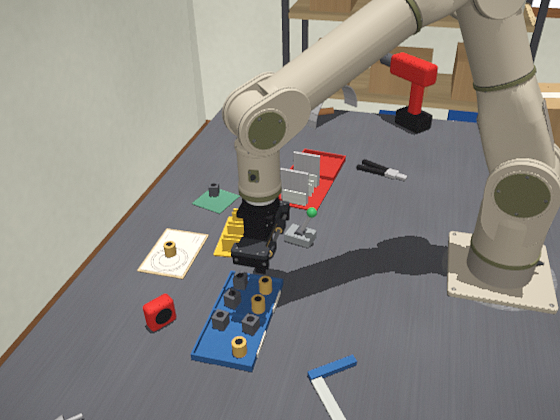

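Run:
```python
from bos import *
c=load('w11'); print(onz(c,274.5,229,.04), onz(c,189.5,232,.04), onz(c,14,227,.04)); s=r.read_state(); print(s["ee_pos"])
go(.5155,.2085,.0215,1)
```

```text
[0.51677118 0.20853233 0.04      ] [0.51380476 0.26761029 0.04      ] [0.5159567  0.38890193 0.04      ]
[0.51639864 0.20954454 0.08729763]
t 18.8 shift [-1.   1.1 65.8] turn -0.28 rows>= 2 1 tilt [ 2.1e-03  5.0e-04 -1.0e+00]
```

```bash
python3 -m crank '[[-0.08,[1,0,30],0],[-0.08,[1,0,55],0],[-0.08,[1,0,63],0],[-0.08,[1,0,63],0],[-1,[1,0,63],0],[-1,[1,0,63],0],[-1,[1,0,63],0],[-1,[1,0,63],0],[-1,[1,0,63],0],[-1,[1,0,63],0],[-1,[1,0,63],0]]' 30; python3 -m crank '[[-1,[0,0,-10],0],[-1,[0,0,-40],0],[-1,[0,0,-80],0],[-1,[0,0,-120],0],[-1,[0,0,-140],0],[-1,[0,0,-140],0],[-1,[0,0,-140],0]]'; python3 -c "
from h import *
c=snap('side','s12');go(.44,-.25,.16,1)"
```

```text
time: 19.72
ee_pos: [0.5175, 0.2101, 0.0244]
eef_rot: [1.0, 0.007, 0.001, -0.0]
ft_force: [-0.5, -0.3, 9.0]
width: 0.0291
time: 20.3
ee_pos: [0.5169, 0.21, 0.1643]
eef_rot: [1.0, 0.007, 0.001, -0.0]
ft_force: [0.5, -0.5, -1.6]
width: 0.029
t 20.4 shift [-82.3 458.4   2.8] turn -0.23 rows>= 12 1 tilt [ 4.e-04 -4.e-04 -1.e+00]
```

View pics/s12.png

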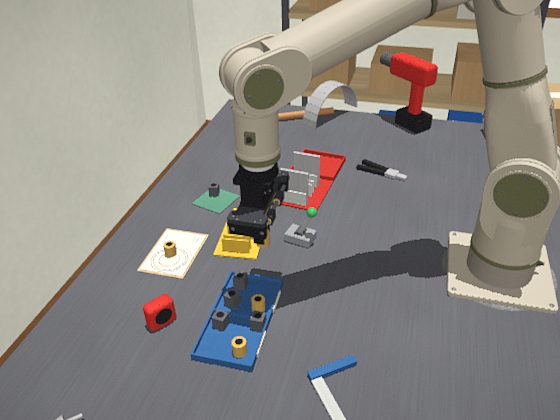

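Run:
```python
from h import *
go(.5573,-.3855,.165,-5.8)
```

```text
t 20.4 shift [ 33.2 595.5  -2.1] turn 6.57 rows>= 15 1 tilt [ 4.e-04 -4.e-04 -1.e+00]
```

```bash
python3 -m crank '[[-1,[2,35,-5],0],[-1,[4,75,-5],6.5],[-1,[6,116,-5],6.5],[-1,[9,157,-5],6.5],[-1,[11,198,-5],6.5],[-1,[13,239,-5],6.5],[-1,[15,280,-5],6.5],[-1,[18,320,-5],6.5],[-1,[20,361,-5],6.5],[-1,[22,402,-5],6.5],[-1,[25,443,-5],6.5],[-1,[27,484,-5],6.5]]'; python3 -c "
from h import *
go(.5573,-.3855,.165,-5.8)"
```

```text
time: 21.35
ee_pos: [0.5487, -0.2756, 0.1658]
eef_rot: [0.999, -0.05, -0.001, -0.0]
ft_force: [1.2, 0.1, -0.9]
width: 0.0287
t 21.4 shift [ 19.5 108.5   0.6] turn 0.08 rows>= 3 1 tilt [-0.0026  0.0011 -1.    ]
```

```bash
python3 -m crank '[[-1,[7,40,0],0],[-1,[14,80,0],0],[-1,[19.5,108.5,0],0],[-1,[19.5,108.5,20],0],[-1,[19.5,108.5,55],0],[-1,[19.5,108.5,90],0],[-1,[19.5,108.5,115],0],[-1,[19.5,108.5,128],0],[-1,[19.5,108.5,135],0],[-1,[19.5,108.5,135],0]]';python3 -m crank '[[-1,[0,0,2],0],[-1,[0,0,4],0],[-1,[0,0,4],0]]'; python3 -m crank '[[-1,[0,0,2],0],[-1,[0,0,2],0]]'; python3 -c "
from h import *
go(.5573,-.3855,.165,-5.8)"
```

```text
time: 22.18
ee_pos: [0.5577, -0.3831, 0.0308]
eef_rot: [0.999, -0.05, -0.001, -0.001]
ft_force: [0.6, 0.4, -1.9]
width: 0.0291
time: 22.43
ee_pos: [0.5591, -0.3842, 0.0298]
eef_rot: [0.999, -0.05, 0.001, 0.001]
ft_force: [-0.7, -0.6, -1.1]
width: 0.0291
time: 22.6
ee_pos: [0.5586, -0.384, 0.027]
eef_rot: [0.999, -0.05, 0.0, 0.0]
ft_force: [0.4, 0.3, -2.3]
width: 0.0293
t 22.6 shift [  -1.1    1.7 -138. ] turn 0.08 rows>= 4 1 tilt [ 6.e-04 -6.e-04 -1.e+00]
```

```bash
python3 -m crank '[[-1,[0,0,2],0],[-1,[0,0,2],0]]';python3 -m crank '[[-1,[0,0,1],0],[-1,[0,0,1],0]]';python3 -m crank '[[-1,[0,0,1],0],[-1,[0,0,1],0]]';python3 -m crank '[[-1,[0,0,1],0],[-1,[0,0,1],0]]'
```

```text
time: 22.77
ee_pos: [0.5584, -0.3838, 0.0244]
eef_rot: [0.999, -0.05, -0.0, 0.0]
ft_force: [0.5, -0.4, -2.0]
width: 0.0291
time: 22.93
ee_pos: [0.5584, -0.3838, 0.0234]
eef_rot: [0.999, -0.05, -0.0, -0.0]
ft_force: [-0.1, 0.8, -0.9]
width: 0.029
time: 23.1
ee_pos: [0.5585, -0.3839, 0.0226]
eef_rot: [0.999, -0.05, 0.0, 0.0]
ft_force: [1.0, -0.3, -1.3]
width: 0.029
time: 23.27
ee_pos: [0.5586, -0.3839, 0.0225]
eef_rot: [0.999, -0.05, 0.0, 0.0]
ft_force: [-3.0, 2.1, 6.2]
width: 0.0292
```

```bash
python3 -m crank '[[-0.6,[0,0,-0.5],0],[-0.2,[0,0,-0.5],0],[0,[0,0,-0.5],0],[0,[0,0,-0.5],0],[0,[0,0,-0.5],0],[0,[0,0,-25],0],[0,[0,0,-60],0],[0,[0,0,-100],0],[0,[0,0,-140],0],[0,[0,0,-140],0]]'; python3 -c "
from h import *
c=snap('side','s13');c=snap('wrist','w13');go(.46,.28,.165,1)"
```

```text
time: 24.1
ee_pos: [0.562, -0.3854, 0.171]
eef_rot: [0.999, -0.05, 0.005, 0.003]
ft_force: [0.5, -1.1, 1.2]
width: 0.0435
t 24.2 shift [-165.2 -651.    -3.2] turn -6.73 rows>= 17 1 tilt [ 0.0033 -0.0024 -1.    ]
```

View pics/w13.png

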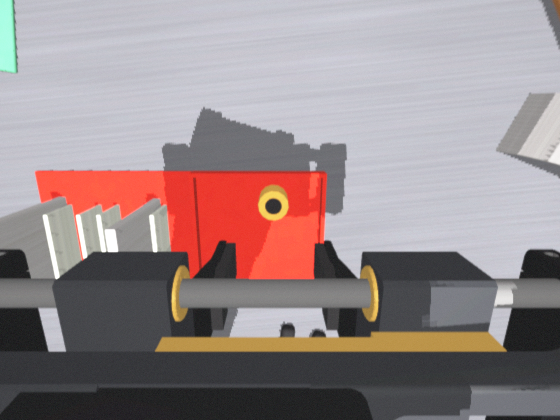

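View pics/s13.png

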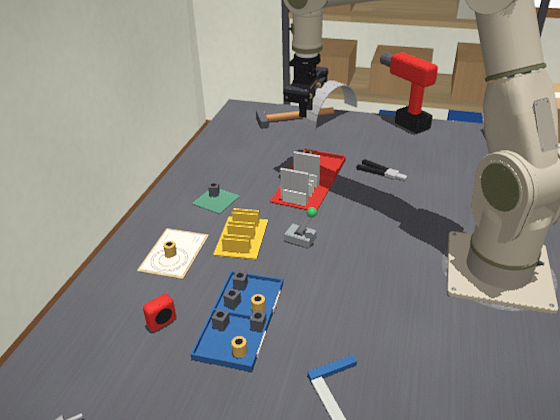

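The boss is standing in the pan. The block that was at side-view pixel (250,323) is now at (258,320), so something knocked it. I'll re-measure the bin before the next grasp.

```bash
python3 -m crank '[[0,[-5,-30,-20],0],[0,[-15,-70,-40],-6.5],[0,[-25,-110,-60],-6.5],[0,[-35,-150,-80],-6.5],[0,[-45,-190,-80],-6.5],[0,[-55,-230,-80],-6.5],[0,[-65,-270,-80],-6.5],[0,[-75,-310,-80],-6.5],[0,[-85,-350,-80],-6.5],[0,[-95,-390,-80],-6.5],[0,[-105,-430,-80],-6.5],[0,[-115,-469,-80],-6.5]]';  python3 -m crank '[[0,[-20,-40,0],0],[0,[-30,-80,0],0],[0,[-40,-120,0],0],[0,[-50,-160,0],0],[0,[-55,-182,0],0],[0,[-55,-182,0],0],[0,[-55,-182,0],0]]'; python3 -c "
from h import *
c=snap('wrist','w14');go(.46,.28,.25,1)"
```

```text
time: 25.2
ee_pos: [0.4906, 0.0889, 0.2403]
eef_rot: [1.0, 0.007, -0.001, 0.0]
ft_force: [1.3, -0.1, 0.1]
width: 0.0436
time: 25.78
ee_pos: [0.4332, 0.2698, 0.2403]
eef_rot: [1.0, 0.009, -0.001, 0.0]
ft_force: [-0.1, -0.3, -0.4]
width: 0.0437
t 25.8 shift [ 26.1 -11.3  -9.7] turn -0.18 rows>= 1 1 tilt [-1.8e-03 -7.0e-04 -1.0e+00]
```

View pics/w14.png

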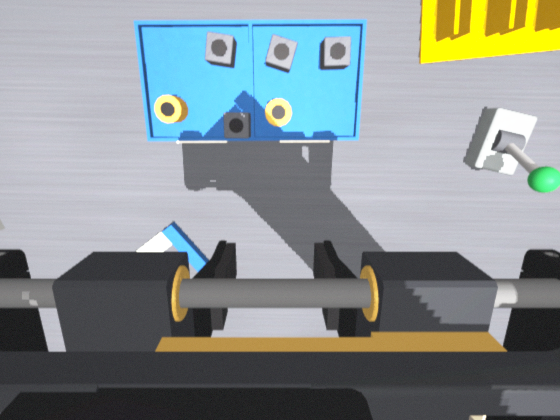

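Run:
```python
from h import *
c=load('w14'); 
for n,p in [("boss2",(278.5,112)),("boss3",(168,109)),("b4",(236,125)),("b1",(219,48)),("b2",(281,52))]: print(n,onz(c,*p,.04))
im=c["pixels"][10:160,130:370]; cv2.imwrite("pics/w14c.png",cv2.resize(im[:,:,::-1],None,fx=3.3,fy=3.3,interpolation=cv2.INTER_CUBIC))
```

```text
boss2 [0.5142447  0.26736336 0.04      ]
boss3 [0.51526573 0.38814634 0.04      ]
b4 [0.49965005 0.31412872 0.04      ]
b1 [0.57673789 0.33048476 0.04      ]
b2 [0.57406975 0.26602125 0.04      ]
```

View pics/w14c.png

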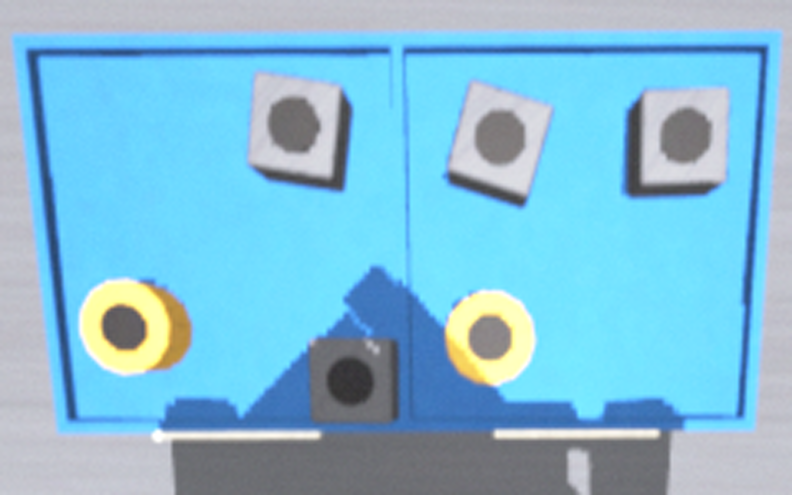

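Run:
```python
from h import *
go(.5145,.2672,.10,-42); print(np.round(r.read_state()["joint_positions"],2))
```

```text
t 25.8 shift [ 80.7   2.1 140.2] turn 42.82 rows>= 4 6 tilt [-1.8e-03 -7.0e-04 -1.0e+00]
[ 0.24  0.17 -0.97  1.69  0.14  1.36 -2.3 ]
```

```bash
python3 -m crank '[[-0.08,[20,0,0],7],[-0.08,[40,1,20],7],[-0.08,[70,2,40],7],[-0.08,[80.5,2,60],7],[-0.08,[80.5,2,60],7]]'
python3 - <<'E'
from h import *
go(.5145,.2672,.10,-42); print(np.round(r.read_state()["joint_positions"],2))
E
```

```text
time: 26.25
ee_pos: [0.5162, 0.2634, 0.1761]
eef_rot: [0.998, -0.057, -0.003, 0.002]
ft_force: [0.7, -0.7, -0.1]
width: 0.0404
t 26.2 shift [-1.7 -3.8 76.1] turn 35.47 rows>= 2 5 tilt [-0.0062 -0.0031 -1.    ]
[ 0.15  0.4  -0.88  1.61  0.31  1.29 -2.46]
```

```bash
python3 -m crank '[[-0.08,[-1.5,-3.5,0],-7],[-0.08,[-1.5,-3.5,0],-14],[-0.08,[-1.5,-3.5,0],-21],[-0.08,[-1.5,-3.5,0],-28],[-0.08,[-1.5,-3.5,0],-35],[-0.08,[-1.5,-3.5,0],-42],[-0.08,[-1.5,-3.5,0],-49],[-0.08,[-1.5,-3.5,0],-56],[-0.08,[-1.5,-3.5,0],-63],[-0.08,[-1.5,-3.5,0],-70],[-0.08,[-1.5,-3.5,0],-77],[-0.08,[-1.5,-3.5,0],-84]]'; python3 -m crank '[[-0.08,[0,0,0],-7],[-0.08,[0,0,0],-14],[-0.08,[0,0,0],-21],[-0.08,[0,0,0],-28],[-0.08,[0,0,0],-35],[-0.08,[0,0,0],-42],[-0.08,[0,0,0],-49],[-0.08,[0,0,0],-56],[-0.08,[0,0,0],-61],[-0.08,[0,0,0],-61]]'
python3 - <<'E'
from h import *
c=snap('wrist','w15')
go(.5145,.2672,.0225,138); print(np.round(r.read_state()["joint_positions"],2))
E
```

```text
time: 27.25
ee_pos: [0.5138, 0.27, 0.1818]
eef_rot: [0.777, 0.63, -0.0, 0.001]
ft_force: [0.3, -0.5, -0.5]
width: 0.0402
time: 28.08
ee_pos: [0.5138, 0.2701, 0.1815]
eef_rot: [0.351, 0.936, -0.001, -0.0]
ft_force: [-0.4, -0.0, -1.0]
width: 0.0401
t 28.1 shift [ -2.6  -1.8 159. ] turn 0.63 rows>= 4 1 tilt [-4.e-04 -8.e-04 -1.e+00]
[ 0.41  0.65 -1.36  1.59  0.64  1.43 -0.16]
```

View pics/w15.png

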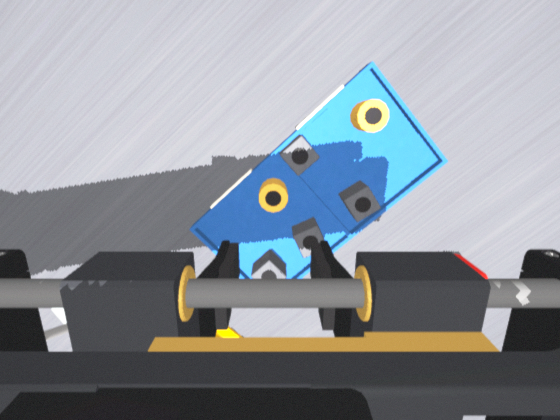

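Run:
```python
from h import *
c=load('w15')
for n,p in [("boss2",(273,199)),("b4",(300,156)),("b2",(310,239)),("boss3",(373,116))]: print(n,onz(c,*p,.04))
go(.5145,.2680,.0225,138)
```

```text
boss2 [0.51467175 0.26804337 0.04      ]
b4 [0.49968869 0.31524455 0.04      ]
b2 [0.57157686 0.26882594 0.04      ]
boss3 [0.51565311 0.389309   0.04      ]
t 28.1 shift [ -2.1  -1.2 159. ] turn 0.63 rows>= 4 1 tilt [-4.e-04 -8.e-04 -1.e+00]
```

```bash
python3 -m crank '[[-0.08,[-2,-1.2,30],0],[-0.08,[-2,-1.2,65],0],[-0.08,[-2,-1.2,95],0],[-0.08,[-2,-1.2,110],0],[-0.08,[-2,-1.2,110],0],[-0.08,[-2,-1.2,110],0]]' 30;  python3 - <<'E'
from h import *
c=snap('wrist','w16')
go(.5147,.2680,.0225,138); print(np.round(r.read_state()["joint_positions"],2))
E
```

```text
time: 28.63
ee_pos: [0.5145, 0.2692, 0.0723]
eef_rot: [0.353, 0.936, -0.0, -0.0]
ft_force: [-0.1, 1.2, 1.1]
width: 0.04
t 28.7 shift [-0.8 -1.6 50.7] turn 0.71 rows>= 2 1 tilt [ 1.3e-03  8.0e-04 -1.0e+00]
[ 0.36  0.74 -1.26  1.7   0.74  1.26 -0.22]
```

View pics/w16.png

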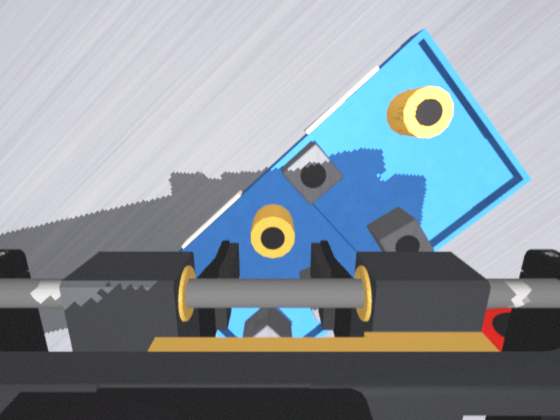

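```bash
python3 -m crank '[[-0.08,[-0.5,-1,20],0],[-0.08,[-0.5,-1,40],0],[-0.08,[-0.5,-1,50],0],[-0.08,[-0.5,-1,50],0],[-1,[-0.5,-1,50],0],[-1,[-0.5,-1,50],0],[-1,[-0.5,-1,50],0],[-1,[-0.5,-1,50],0],[-1,[-0.5,-1,50],0],[-1,[-0.5,-1,50],0]]' 30;  python3 -m crank '[[-1,[0,0,-10],0],[-1,[0,0,-40],0],[-1,[0,0,-80],0],[-1,[0,0,-120],0],[-1,[0,0,-145],0],[-1,[0,0,-145],0]]'
python3 - <<'E'
from h import *
c=snap('side','s17'); print(np.round(r.read_state()["joint_positions"],2))
go(.5155,-.3813,.17,174.2)
E
```

```text
time: 29.52
ee_pos: [0.5148, 0.2687, 0.023]
eef_rot: [0.352, 0.936, 0.001, 0.001]
ft_force: [-1.4, -1.2, 7.3]
width: 0.0292
time: 30.02
ee_pos: [0.5155, 0.2702, 0.1729]
eef_rot: [0.352, 0.936, 0.003, 0.002]
ft_force: [-0.2, 1.2, -1.5]
width: 0.0289
[ 0.41  0.65 -1.35  1.61  0.65  1.4  -0.16]
t 30.1 shift [-429.  -489.    -1.4] turn -35.42 rows>= 16 5 tilt [ 0.0042  0.0018 -1.    ]
```

View pics/s17.png

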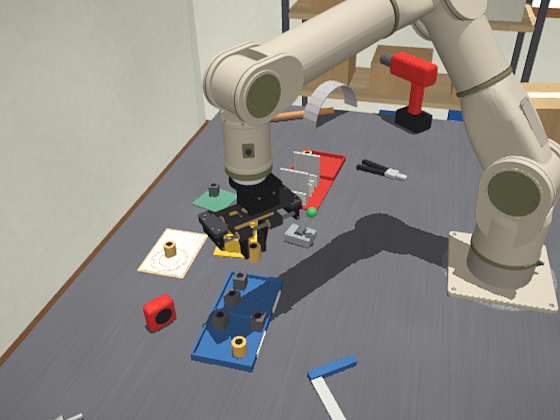

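```bash
python3 -m crank '[[-1,[-26,-30,0],-6],[-1,[-52,-60,0],-12],[-1,[-79,-90,0],-18],[-1,[-105,-120,0],-24],[-1,[-131,-150,0],-30],[-1,[-158,-180,0],-35.4],[-1,[-184,-210,0],-35.4],[-1,[-210,-240,0],-35.4],[-1,[-237,-270,0],-35.4],[-1,[-263,-300,0],-35.4],[-1,[-289,-330,0],-35.4],[-1,[-315,-360,0],-35.4]]' 30;  python3 - <<'E'
from h import *
go(.5155,-.3813,.17,174.2)
E
```

```text
time: 31.07
ee_pos: [0.5127, -0.2124, 0.1656]
eef_rot: [0.051, 0.999, -0.0, -0.001]
ft_force: [0.5, 0.3, -0.7]
width: 0.0293
t 31.1 shift [ -20.  -167.7   -4.4] turn -0.04 rows>= 5 1 tilt [-0.0015  0.     -1.    ]
```

```bash
python3 -m crank '[[-1,[-5,-40,-4],0],[-1,[-10,-80,-4],0],[-1,[-15,-120,-4],0],[-1,[-20,-160,-4],0],[-1,[-20,-168,0],0],[-1,[-20,-168,35],0],[-1,[-20,-168,70],0],[-1,[-20,-168,105],0],[-1,[-20,-168,125],0],[-1,[-20,-168,137],0],[-1,[-20,-168,140],0],[-1,[-20,-168,140],0]]' 30; python3 -m crank '[[-1,[0,0,1],0],[-1,[0,0,2],0],[-1,[0,0,2],0]]'; python3 -m crank '[[-1,[0,0,1],0],[-1,[0,0,1],0]]'; python3 -m crank '[[-1,[0,0,1],0],[-1,[0,0,1],0]]'
```

```text
time: 32.07
ee_pos: [0.5166, -0.3791, 0.0263]
eef_rot: [0.051, 0.999, 0.0, -0.0]
ft_force: [0.6, 0.4, -0.4]
width: 0.0292
time: 32.32
ee_pos: [0.5173, -0.3798, 0.0257]
eef_rot: [0.051, 0.999, -0.001, 0.001]
ft_force: [-0.4, -0.5, -1.2]
width: 0.0292
time: 32.48
ee_pos: [0.5169, -0.3796, 0.024]
eef_rot: [0.051, 0.999, -0.0, 0.0]
ft_force: [-0.3, 0.1, -1.5]
width: 0.0291
time: 32.65
ee_pos: [0.5167, -0.3795, 0.0226]
eef_rot: [0.051, 0.999, -0.0, 0.0]
ft_force: [0.3, -0.5, -2.7]
width: 0.0296
```

```bash
python3 -m crank '[[-1,[0,0,1],0],[-1,[0,0,1],0]]';python3 -m crank '[[-1,[0,0,1],0],[-1,[0,0,1],0]]';  python3 -m crank '[[-1,[0,0,0.7],0],[-1,[0,0,0.7],0]]'
```

```text
time: 32.82
ee_pos: [0.5167, -0.3794, 0.0214]
eef_rot: [0.051, 0.999, -0.0, -0.0]
ft_force: [-0.1, -0.3, -0.7]
width: 0.029
time: 32.98
ee_pos: [0.5169, -0.3794, 0.0211]
eef_rot: [0.051, 0.999, -0.0, 0.0]
ft_force: [-2.1, 1.0, 3.7]
width: 0.0291
time: 33.15
ee_pos: [0.5169, -0.3794, 0.021]
eef_rot: [0.051, 0.999, -0.0, 0.0]
ft_force: [-5.5, 1.4, 10.1]
width: 0.0293
```

Boss 2 is down. Release, lift, and go back for boss 3.

```bash
python3 -m crank '[[-0.6,[0,0,-1],0],[-0.2,[0,0,-1],0],[0,[0,0,-1],0],[0,[0,0,-1],0],[0,[0,0,-1],0],[0,[0,0,-25],0],[0,[0,0,-60],0],[0,[0,0,-100],0],[0,[0,0,-145],0],[0,[0,0,-145],0]]'; python3 -c "
from h import *
c=snap('wrist','w18');c=snap('top','t18');go(.515,.300,.20,174);print(np.round(r.read_state()['joint_positions'],2))"
```

```text
time: 33.98
ee_pos: [0.5197, -0.3796, 0.1726]
eef_rot: [0.051, 0.999, -0.002, 0.004]
ft_force: [0.6, 0.9, -0.4]
width: 0.0433
t 34.1 shift [ 71.7 675.8 -34.5] turn 0.17 rows>= 17 1 tilt [ 0.0029 -0.0022 -1.    ]
[ 1.38  0.75 -1.27  1.44  0.72  1.46  1.59]
```

View pics/w18.png

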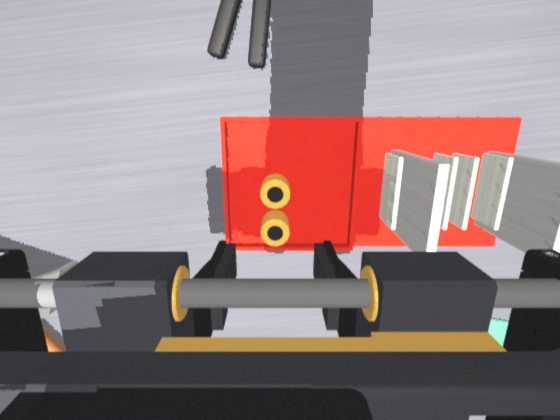

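View pics/t18.png

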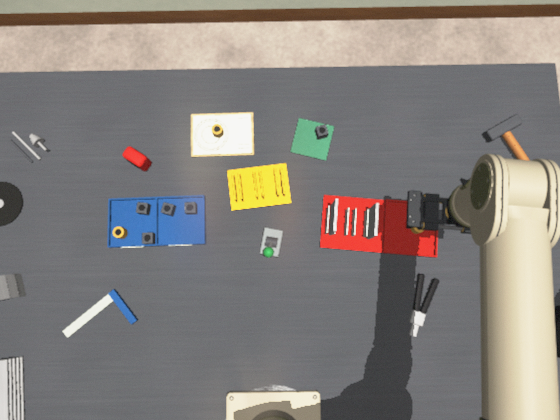

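```bash
python3 -m crank '[[0,[4,38,-5],0],[0,[8,78,-15],0],[0,[12,118,-30],0],[0,[16,158,-34],0],[0,[20,198,-34],0],[0,[24,238,-34],0],[0,[28,278,-34],0],[0,[32,318,-34],0],[0,[36,358,-34],0],[0,[40,398,-34],0],[0,[44,438,-34],0],[0,[48,478,-34],0]]' 30;  python3 - <<'E'
from h import *
go(.5155,.388,.20,174)
print(np.round(r.read_state()['joint_positions'],2))
E
```

```text
time: 35.08
ee_pos: [0.5167, 0.102, 0.1976]
eef_rot: [0.051, 0.999, -0.0, -0.001]
ft_force: [1.0, 0.8, -0.1]
width: 0.0435
t 35.1 shift [ 30.5 284.3  -2.6] turn 0.12 rows>= 7 1 tilt [-1.3e-03 -7.0e-04 -1.0e+00]
[ 0.82  0.45 -1.37  1.71  0.45  1.36  0.84]
```

```bash
python3 -m crank '[[0,[4,40,0],0],[0,[8,80,0],0],[0,[13,120,0],0],[0,[17,160,0],0],[0,[21,200,0],0],[0,[25,240,0],0],[0,[30,280,0],0],[0,[30.5,284,0],0],[0,[30.5,284,0],0],[0,[30.5,284,0],0]]' 30;  python3 - <<'E'
from h import *
c=snap('wrist','w19')
go(.5155,.388,.0225,174)
print(np.round(r.read_state()['joint_positions'],2))
E
```

```text
time: 35.92
ee_pos: [0.5154, 0.3866, 0.1972]
eef_rot: [0.05, 0.999, -0.001, -0.001]
ft_force: [-0.1, -1.1, 0.1]
width: 0.0435
t 36.0 shift [  0.9   2.7 175. ] turn 0.13 rows>= 5 1 tilt [-9.0e-04 -1.6e-03 -1.0e+00]
[ 0.05  0.66 -1.16  1.39  0.6   1.47  0.38]
```

View pics/w19.png

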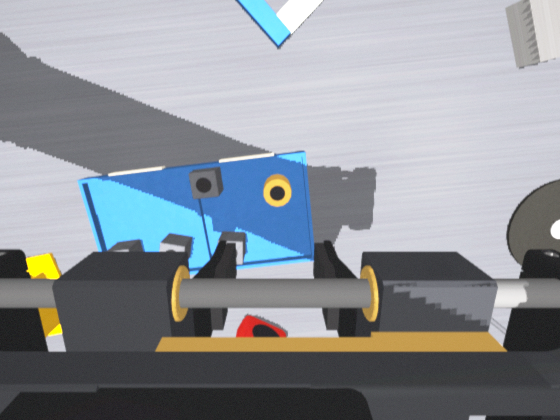

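```bash
python3 - <<'E'
from h import *
c=load('w19'); p=onz(c,277,193,.04); print(p)
go(p[0],p[1],.0225,174)
E
python3 -m crank '[[0,[0.5,2,35],0],[0,[0.5,2,75],0],[0,[0.5,2,105],0],[0,[0.5,2,125],0],[0,[0.5,2,125],0],[0,[0.5,2,125],0]]'
python3 - <<'E'
from h import *
c=snap('wrist','w20')
go(.5155,.388,.0225,174)
E
```

```text
[0.51553231 0.38959721 0.04      ]
t 36.0 shift [  1.    4.3 175. ] turn 0.13 rows>= 5 1 tilt [-9.0e-04 -1.6e-03 -1.0e+00]
time: 36.47
ee_pos: [0.5163, 0.3867, 0.0734]
eef_rot: [0.052, 0.999, -0.001, -0.001]
ft_force: [0.3, -0.1, 0.7]
width: 0.0432
t 36.5 shift [ 1.2  0.1 52.4] turn 0.07 rows>= 2 1 tilt [ 6.e-04  3.e-04 -1.e+00]
```

View pics/w20.png

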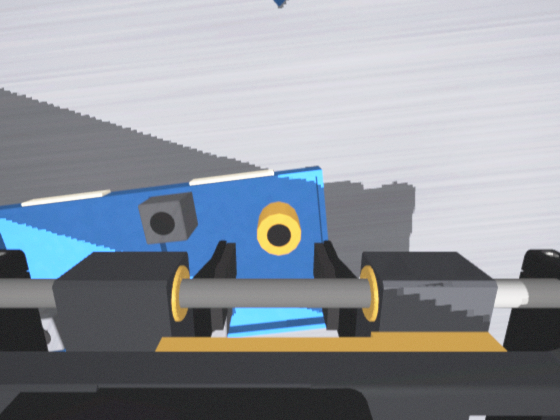

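```bash
python3 -m crank '[[0,[1,1.2,20],0],[0,[1,1.2,40],0],[0,[1,1.2,51],0],[0,[1,1.2,51],0],[-1,[1,1.2,51],0],[-1,[1,1.2,51],0],[-1,[1,1.2,51],0],[-1,[1,1.2,51],0],[-1,[1,1.2,51],0],[-1,[1,1.2,51],0],[-1,[1,1.2,51],0]]' 30;  python3 -m crank '[[-1,[0,0,-10],0],[-1,[0,0,-40],0],[-1,[0,0,-80],0],[-1,[0,0,-120],0],[-1,[0,0,-145],0],[-1,[0,0,-145],0]]'
python3 - <<'E'
from h import *
c=snap('side','s21')
go(.4737,-.3771,.17,174.2)
E
```

```text
time: 37.43
ee_pos: [0.5154, 0.3904, 0.0243]
eef_rot: [0.051, 0.999, 0.0, 0.001]
ft_force: [-0.4, -1.2, 6.9]
width: 0.0289
time: 37.93
ee_pos: [0.5157, 0.3923, 0.1748]
eef_rot: [0.051, 0.999, 0.003, 0.003]
ft_force: [-0.1, 0.7, -1.2]
width: 0.0293
t 38.0 shift [ -36.4 -768.6   -1. ] turn -0.01 rows>= 19 1 tilt [ 0.004  0.003 -1.   ]
```

View pics/s21.png

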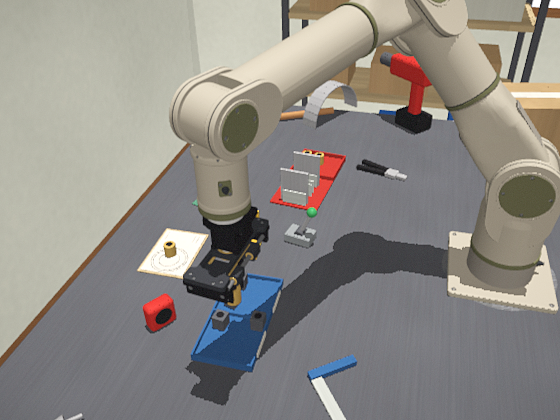

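```bash
python3 -m crank '[[-1,[-2,-38,0],0],[-1,[-4,-78,0],0],[-1,[-6,-118,0],0],[-1,[-8,-158,0],0],[-1,[-10,-198,0],0],[-1,[-12,-238,0],0],[-1,[-13,-278,0],0],[-1,[-15,-318,0],0],[-1,[-17,-358,0],0],[-1,[-19,-398,0],0],[-1,[-21,-438,0],0],[-1,[-23,-478,0],0]]' 30;python3 -m crank '[[-1,[-2,-40,0],0],[-1,[-4,-80,0],0],[-1,[-6,-120,0],0],[-1,[-8,-160,0],0],[-1,[-10,-200,0],0],[-1,[-12,-240,0],0],[-1,[-13,-280,0],0],[-1,[-13,-290,0],0],[-1,[-13,-290,0],0],[-1,[-13,-290,0],0]]';  python3 - <<'E'
from h import *
go(.4737,-.3771,.028,174.2)
E
```

```text
time: 38.98
ee_pos: [0.4878, -0.0901, 0.1671]
eef_rot: [0.051, 0.999, -0.0, -0.001]
ft_force: [1.0, 0.2, -1.6]
width: 0.029
time: 39.82
ee_pos: [0.4721, -0.3776, 0.1667]
eef_rot: [0.051, 0.999, 0.001, -0.001]
ft_force: [0.3, 0.1, -2.1]
width: 0.0289
t 39.8 shift [ -1.7   0.4 138.7] turn -0.07 rows>= 4 1 tilt [-0.001   0.0019 -1.    ]
```

```bash
python3 -m crank '[[-1,[-1.5,0,35],0],[-1,[-1.5,0,70],0],[-1,[-1.5,0,105],0],[-1,[-1.5,0,125],0],[-1,[-1.5,0,137],0],[-1,[-1.5,0,140],0],[-1,[-1.5,0,140],0]]' 30; python3 -m crank '[[-1,[0,0,1.5],0],[-1,[0,0,3],0],[-1,[0,0,3],0]]'; python3 -m crank '[[-1,[0,0,1],0],[-1,[0,0,1],0]]'; python3 -m crank '[[-1,[0,0,1],0],[-1,[0,0,1],0]]'
```

```text
time: 40.4
ee_pos: [0.4745, -0.3769, 0.028]
eef_rot: [0.05, 0.999, 0.0, -0.0]
ft_force: [0.0, -1.3, -1.3]
width: 0.0296
time: 40.65
ee_pos: [0.4747, -0.3782, 0.0259]
eef_rot: [0.051, 0.999, -0.001, 0.001]
ft_force: [-0.0, -1.0, -2.1]
width: 0.0291
time: 40.82
ee_pos: [0.4743, -0.3781, 0.0242]
eef_rot: [0.051, 0.999, -0.0, 0.0]
ft_force: [-0.7, 0.1, -1.7]
width: 0.0295
time: 40.98
ee_pos: [0.4742, -0.3779, 0.0228]
eef_rot: [0.051, 0.999, -0.0, 0.0]
ft_force: [0.5, 0.1, -2.0]
width: 0.0293
```

```bash
python3 -m crank '[[-1,[0,0,1],0],[-1,[0,0,1],0]]'; python3 -m crank '[[-1,[0,0,0.7],0],[-1,[0,0,0.7],0]]'
```

```text
time: 41.15
ee_pos: [0.4743, -0.378, 0.0223]
eef_rot: [0.051, 0.999, -0.0, 0.0]
ft_force: [-1.9, 0.5, 4.0]
width: 0.0291
time: 41.32
ee_pos: [0.4744, -0.378, 0.0223]
eef_rot: [0.051, 0.999, -0.0, -0.0]
ft_force: [-4.5, 1.8, 10.7]
width: 0.029
```

```bash
python3 -m crank '[[-0.6,[0,0,-1],0],[-0.2,[0,0,-1],0],[0,[0,0,-1],0],[0,[0,0,-1],0],[0,[0,0,-1],0],[0,[0,0,-25],0],[0,[0,0,-60],0],[0,[0,0,-100],0],[-0.5,[0,0,-145],0],[-1,[0,0,-185],0],[-1,[0,0,-225],0],[-1,[0,0,-225],0]]'; python3 -c "
from h import *
c=snap('wrist','w22');c=snap('top','t22');c=snap('side','s22');go(.40,.01,.25,174)"
```

```text
time: 42.32
ee_pos: [0.4771, -0.3781, 0.2544]
eef_rot: [0.051, 0.999, -0.002, 0.004]
ft_force: [1.1, -0.4, 0.4]
width: 0.0247
t 42.5 shift [113.2 378.4  -4.2] turn 0.17 rows>= 10 1 tilt [-0.e+00 -6.e-04 -1.e+00]
```

View pics/w22.png

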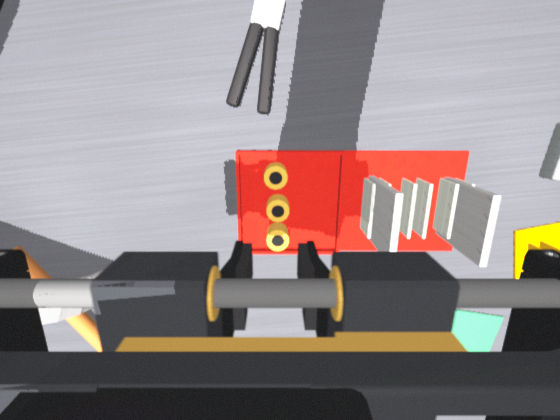

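View pics/t22.png

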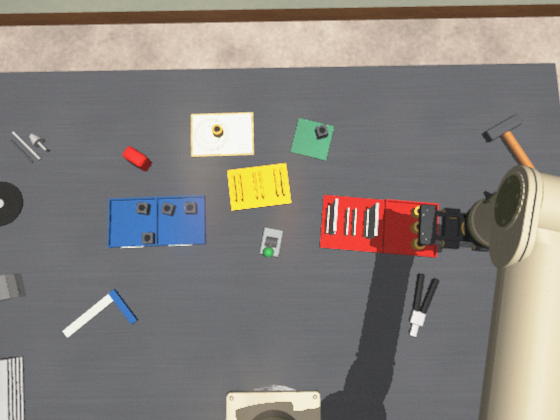

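View pics/s22.png

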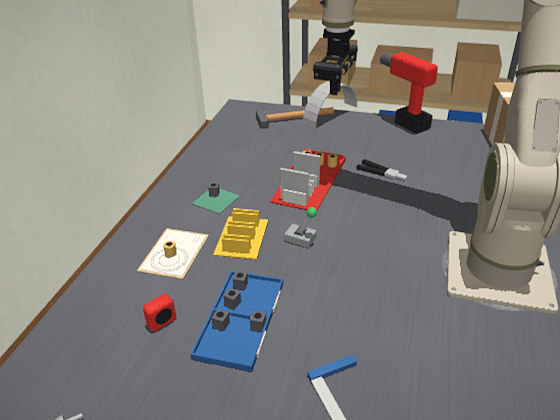

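Run:
```python
from h import *
def green(c,box):
    im=np.ascontiguousarray(c["pixels"]); hsv=cv2.cvtColor(im,cv2.COLOR_RGB2HSV); H,S,V=[hsv[...,i].astype(int) for i in range(3)]
    g=((H>50)&(H<75)&(S>150)).astype(np.uint8)*255; m=np.zeros_like(g); u0,u1,v0,v1=box; m[v0:v1,u0:u1]=g[v0:v1,u0:u1]
    p=np.argwhere(m)[:,::-1].astype(np.int32); return cv2.minEnclosingCircle(p)
cs=[("t22",(255,285,235,265)),("s22",(300,325,200,222)),("w10",(520,560,170,220)),("w14",(515,560,160,200))]
A=np.zeros((3,3));b=np.zeros(3)
for t,bx in cs:
    c=load(t); (u,v),rad=green(c,bx); o,d=ray(c,u,v); d/=np.linalg.norm(d); P=np.eye(3)-np.outer(d,d); A+=P; b+=P@o; print(t,u,v,rad,np.round(onz(c,u,v,.095),4))
print("ball",np.linalg.solve(A,b))
# base corners in w14
c=load("w14"); im=c["pixels"][90:210,440:560]; cv2.imwrite("pics/w14b.png",cv2.resize(im[:,:,::-1],None,fx=5,fy=5,interpolation=cv2.INTER_CUBIC))
# plate top check, side view
c=load("s22")
yw=math.radians(-5.77)
for n,o in [("p140",(.538,-.158)),("p40",(.528,-.2569))]:
    for lx in (-.04,.04): print(n,lx,np.round(proj(c,(o[0]+lx*math.cos(yw),o[1]+lx*math.sin(yw),.106)),1))
im=c["pixels"][140:215,265:355]; cv2.imwrite("pics/s22c.png",cv2.resize(im[:,:,::-1],None,fx=8,fy=8,interpolation=cv2.INTER_CUBIC))
```

```text
t22 266.0 252.5 1.500100016593933 [0.4537 0.0093 0.095 ]
s22 311.0 212.0 4.472236156463623 [0.4579 0.005  0.095 ]
w10 545.9074096679688 195.5 14.617416381835938 [0.4554 0.0063 0.095 ]
w14 544.0 178.0 15.811488151550293 [0.4562 0.0059 0.095 ]
ball [0.4558526  0.009083   0.09815294]
p140 -0.04 [309.6 173.2]
p140 0.04 [282.1 168.1]
p40 -0.04 [320.8 155.8]
p40 0.04 [294.5 151.3]
```

View pics/s22c.png

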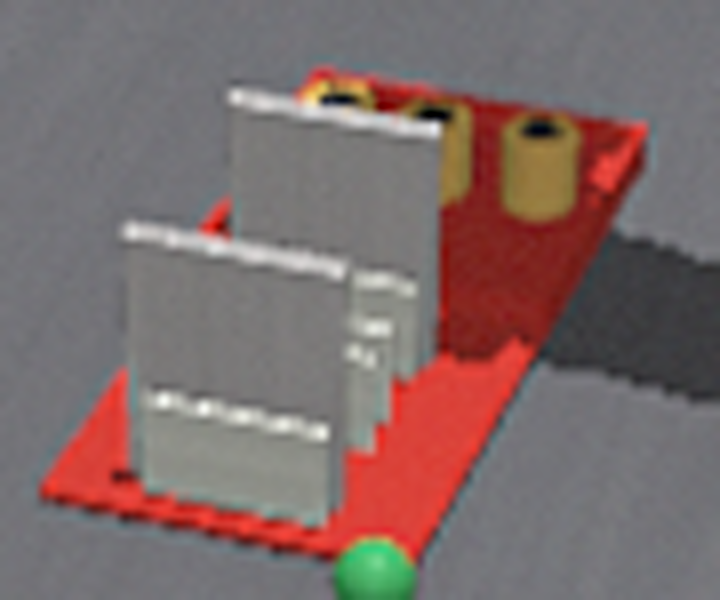

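View pics/w14b.png

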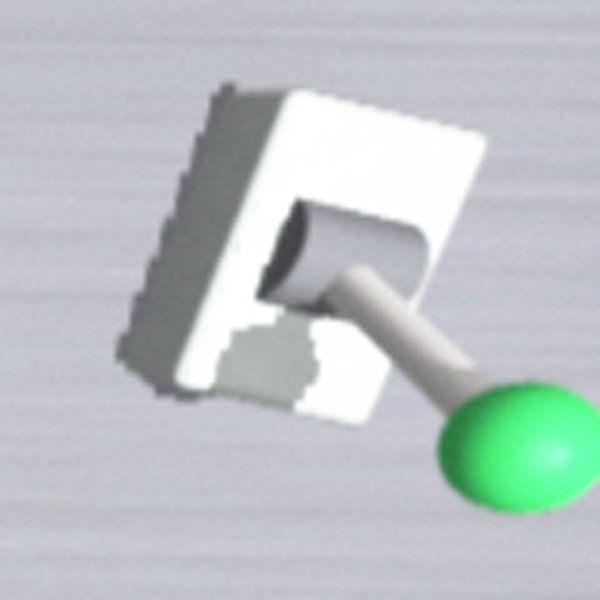

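Run:
```python
from h import *
c=load("w14")
q=[onz(c,440+u/5,90+v/5,.025) for u,v in [(287,90),(489,133),(362,427),(178,388)]]
print(np.round(q,4)); m=np.mean(q,0); a=(q[0]+q[1]-q[2]-q[3])/2; print(m,np.linalg.norm(a),math.degrees(math.atan2(a[1],a[0])))
o=m; y=math.atan2(a[1],a[0]); s=r.read_state()
for k in (-.066,-.033,.015): print(k,np.round(o[:2]+k*np.array([math.cos(y),math.sin(y)]),4))
p=o[:2]-.068*np.array([math.cos(y),math.sin(y)])
go(p[0],p[1],.24,180+math.degrees(y))
```

```text
[[ 0.5231  0.0188  0.025 ]
 [ 0.5146 -0.0294  0.025 ]
 [ 0.4463 -0.016   0.025 ]
 [ 0.4549  0.0302  0.025 ]]
[0.4847212  0.00091204 0.025     ] 0.06933367181545247 -10.292040717500198
-0.066 [0.4198 0.0127]
-0.033 [0.4523 0.0068]
0.015 [ 0.4995 -0.0018]
t 42.5 shift [ 95.7 383.3   5.8] turn 4.46 rows>= 10 1 tilt [-0.e+00 -6.e-04 -1.e+00]
```

```bash
python3 -m crank '[[-1,[10,38,5],2],[-1,[20,78,5],4.4],[-1,[30,118,5],4.4],[-1,[40,158,5],4.4],[-1,[50,198,5],4.4],[-1,[60,238,5],4.4],[-1,[70,278,5],4.4],[-1,[80,318,5],4.4],[-1,[90,355,5],4.4],[-1,[98,383,5],4.4],[-1,[98,383,5],4.4],[-1,[98,383,5],4.4]]'
python3 - <<'E'
from h import *
go(.4158,.0134,.08,169.7)
print(np.round(r.read_state()['joint_positions'],2))
E
```

```text
time: 43.47
ee_pos: [0.4147, 0.0162, 0.2402]
eef_rot: [0.087, 0.996, -0.001, -0.001]
ft_force: [0.9, -0.3, -1.8]
width: 0.0004
t 43.5 shift [ -1.7  -2.  160.2] turn 0.33 rows>= 4 1 tilt [-0.0014 -0.0028 -1.    ]
[ 1.43 -0.39 -1.26  1.89 -0.37  1.39  1.66]
```

```bash
python3 -m crank '[[-1,[0,-2,35],0],[-1,[0,-2,75],0],[-1,[0,-2,115],0],[-1,[0,-2,145],0],[-1,[0,-2,160],0],[-1,[0,-2,160],0],[-1,[0,-2,160],0]]'
python3 - <<'E'
from h import *
c=snap('side','s23');c=snap('top','t23')
go(.4995,-.0018,.08,169.7)
print(np.round(r.read_state()['joint_positions'],2))
E
```

```text
time: 44.05
ee_pos: [0.3925, 0.01, 0.0978]
eef_rot: [0.09, 0.996, 0.002, 0.01]
ft_force: [0.4, 0.4, 0.8]
width: 0.0007
t 44.1 shift [-105.6    6.3   21. ] turn 0.11 rows>= 3 1 tilt [ 0.0217  0.001  -0.9998]
[ 1.62 -0.5  -1.47  2.14 -0.57  1.1   1.83]
```

View pics/s23.png

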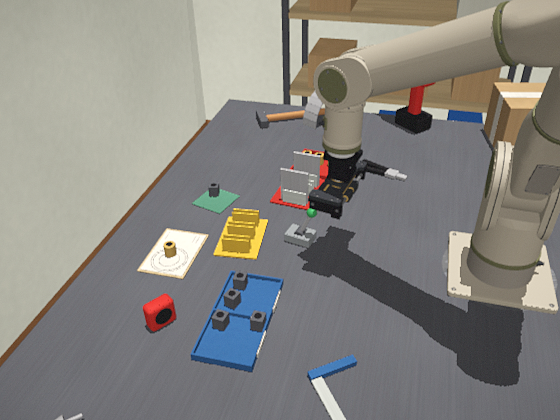

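The arm ran into its ranges on joints 2 and 3 (−0.50, −1.47), and the tool drifted. Nothing was touched. I'll back up and unwind the wrist.

```bash
python3 -m crank '[[-1,[-10,0,-35],0],[-1,[-25,0,-75],0],[-1,[-50,0,-115],0],[-1,[-70,0,-145],0],[-1,[-70,0,-145],0],[-1,[-70,0,-145],0]]'; python3 -c "
from h import *
print(np.round(r.read_state()['joint_positions'],2))"; python3 -m crank '[[-1,[0,0,0],7],[-1,[0,0,0],14],[-1,[0,0,0],21],[-1,[0,0,0],28],[-1,[0,0,0],35],[-1,[0,0,0],42],[-1,[0,0,0],49],[-1,[0,0,0],56],[-1,[0,0,0],63],[-1,[0,0,0],70],[-1,[0,0,0],77],[-1,[0,0,0],84]]'
python3 - <<'E'
from h import *
go(.4158,.0134,.08,79.7)
print(np.round(r.read_state()['joint_positions'],2))
E
```

```text
time: 44.65
ee_pos: [0.4611, -0.0026, 0.2467]
eef_rot: [0.089, 0.996, 0.001, 0.012]
ft_force: [-0.3, 0.6, -0.2]
width: 0.0005
[ 1.73 -0.46 -1.43  1.8  -0.47  1.4   1.78]
time: 45.65
ee_pos: [0.4582, -0.0016, 0.2435]
eef_rot: [0.734, 0.679, 0.007, 0.006]
ft_force: [-0.5, -0.4, 0.3]
width: 0.0006
t 45.6 shift [ 11.2 -46.6 162.6] turn 5.77 rows>= 5 1 tilt [ 1.930e-02  6.000e-04 -9.998e-01]
[ 1.74 -0.49 -1.42  1.81 -0.5   1.41  0.33]
```

```bash
python3 - <<'E'
from h import *
go(.62,-.03,.30,79.7)
E
python3 -m crank '[[-1,[5,40,-5],0],[-1,[5,80,-15],0],[-1,[5,120,-30],0],[-1,[5,160,-50],0],[-1,[5,160,-55],0],[-1,[5,160,-55],0],[-1,[5,160,-55],0]]'
python3 - <<'E'
from h import *
print(np.round(r.read_state()['joint_positions'],2)); go(.62,-.03,.30,79.7)
E
```

```text
t 45.6 shift [-15.4 164.6 -53.4] turn 5.77 rows>= 5 1 tilt [ 1.930e-02  6.000e-04 -9.998e-01]
time: 46.23
ee_pos: [0.5039, -0.0066, 0.3186]
eef_rot: [0.732, 0.68, 0.021, 0.02]
ft_force: [-0.7, -0.5, 0.5]
width: 0.0004
[ 1.88 -0.5  -1.47  1.61 -0.52  1.53  0.34]
t 46.2 shift [-14.9 116.2  25.3] turn 6.1 rows>= 3 1 tilt [ 0.0581 -0.     -0.9983]
```

```bash
python3 - <<'E'
from h import *
go(.50,-.30,.28,79.7)
E
python3 -m crank '[[-1,[-40,0,5],0],[-1,[-80,0,10],0],[-1,[-120,0,15],0],[-1,[-160,0,15],0],[-1,[-200,0,15],0],[-1,[-240,0,15],0],[-1,[-280,0,15],0],[-1,[-290,0,15],0],[-1,[-290,0,15],0]]'
python3 - <<'E'
from h import *
print(np.round(r.read_state()['joint_positions'],2)); go(.50,-.30,.28,79.7)
E
```

```text
t 46.2 shift [-293.1   15.4   38.3] turn 6.1 rows>= 8 1 tilt [ 0.0581 -0.     -0.9983]
time: 46.98
ee_pos: [0.4366, -0.2671, 0.3134]
eef_rot: [0.734, 0.678, 0.026, 0.037]
ft_force: [-0.0, -0.8, -0.1]
width: 0.0003
[ 2.43 -0.5  -1.47  1.63 -0.56  1.51  0.9 ]
t 47.0 shift [-27.3  62.5  39.5] turn 5.77 rows>= 2 1 tilt [ 0.0882 -0.0196 -0.9959]
```

```bash
python3 - <<'E'
from h import *
go(.62,-.38,.25,79.7)
E
python3 -m crank '[[-1,[-20,36,10],0],[-1,[-40,72,20],0],[-1,[-60,108,30],0],[-1,[-80,144,40],0],[-1,[-95,180,50],0],[-1,[-95,180,50],0],[-1,[-95,180,50],0],[-1,[-95,180,50],0]]'
python3 - <<'E'
from h import *
print(np.round(r.read_state()['joint_positions'],2)); go(.62,-.38,.25,79.7)
E
```

```text
t 47.0 shift [-97.2 185.2  81.5] turn 5.77 rows>= 6 1 tilt [ 0.0882 -0.0196 -0.9959]
time: 47.65
ee_pos: [0.4511, -0.2714, 0.3199]
eef_rot: [0.731, 0.679, 0.03, 0.055]
ft_force: [0.1, -0.4, 0.9]
width: 0.0008
[ 2.43 -0.5  -1.47  1.61 -0.57  1.48  0.89]
t 47.6 shift [-93.3 166.5  93.8] turn 5.93 rows>= 6 1 tilt [ 0.1192 -0.0394 -0.9921]
```

The solver is stuck at two joint limits. I'll fit a kinematic model from the logged joint/pose pairs so I can choose tool moves that take joints 2 and 3 away from their limits.

```bash
cat > kin.py <<'E'
from h import *
from scipy.optimize import least_squares
sg=-1
def fk(q,p):
    d0,L1,L2,L3,a1,a2=p
    Rz=lambda a:R.from_euler('z',sg*a); Ry=lambda a:R.from_euler('y',a)
    A=Rz(q[0])*Ry(q[1]); x=np.array([0,0,d0])
    A=A*Rz(q[2]); x=x+A.apply([a1,0,L1]); A=A*Ry(q[3]); x=x+A.apply([a2,0,0]); A=A*Rz(q[4]); x=x+A.apply([0,0,L2]); A=A*Ry(q[5])*Rz(q[6]); x=x+A.apply([0,0,L3]); return x,A
s=r.read_state()
D=[([1.24141799,.33271607,-.06472315,1.46073826,.02158867,1.34990235,-.08854295],[.18867189,-.59553669,.22194824]),
([.24,.17,-.97,1.69,.14,1.36,-2.3],[.4332,.2698,.2403]),([.15,.4,-.88,1.61,.31,1.29,-2.46],[.5162,.2634,.1761]),([.41,.65,-1.36,1.59,.64,1.43,-.16],[.5138,.2701,.1815]),
([.36,.74,-1.26,1.7,.74,1.26,-.22],[.5145,.2692,.0723]),([1.38,.75,-1.27,1.44,.72,1.46,1.59],[.5197,-.3796,.1726]),([.82,.45,-1.37,1.71,.45,1.36,.84],[.5167,.102,.1976]),
([.05,.66,-1.16,1.39,.6,1.47,.38],[.5154,.3866,.1972]),([1.43,-.39,-1.26,1.89,-.37,1.39,1.66],[.4147,.0162,.2402]),([1.62,-.5,-1.47,2.14,-.57,1.1,1.83],[.3925,.01,.0978]),(list(s['joint_positions']),list(s['ee_pos']))]
def res(p): return np.concatenate([fk(q,p)[0]-np.array(x) for q,x in D])
if __name__=="__main__":
    for g in (-1,1):
        sg=g
        f=least_squares(res,[.3,.4,.4,.2,0,0]); print(g,f.cost,np.round(f.x,4)); print(np.round(f.fun.reshape(-1,3)*1000,1).tolist())
E
python3 kin.py; python3 -c "
from kin import *
print(s['eef_rot'],fk(s['joint_positions'],[.3,.4,.4,.2,0,0])[1].as_quat())"
```

```text
-1 0.004982618269767998 [ 0.0551  0.4699  0.4903  0.1761 -0.021  -0.0028]
[[37.6, 26.8, 2.8], [-22.2, 25.4, 2.5], [-17.3, 26.7, 4.2], [-2.3, 7.7, 6.8], [-0.7, 12.2, 13.1], [5.5, 4.5, 5.1], [-6.9, 19.1, 5.4], [-5.6, 11.2, 12.0], [5.6, 37.4, -14.7], [6.4, 35.7, -17.3], [7.4, 26.5, -19.8]]
1 1.063375160004207 [ 0.4554 -0.4336 -0.0549  0.7433  0.0467 -0.9969]
[[-173.7, 662.8, 49.4], [-262.4, -321.4, 15.8], [-285.3, -251.8, 48.5], [-195.9, -142.4, -21.7], [-90.4, -237.2, 30.0], [-580.1, 746.8, -32.0], [-242.1, 6.3, 8.5], [-253.4, -203.5, -15.1], [-142.4, -165.9, -2.0], [169.3, -145.2, 22.9], [-138.5, 151.1, -104.4]]
[0.73146261 0.67897258 0.03035324 0.05511236] [ 0.03711606  0.99732828 -0.01750734  0.0604333 ]
```

```bash
cat > kin2.py <<'E'
from kin import D,s
from h import *
from scipy.optimize import least_squares
Rz=lambda a:R.from_euler('z',-a); Ry=lambda a:R.from_euler('y',a)
def fk(q,p):
    d0,a0,b0,L1,a1,b1,a2,b2,L2,L3,a3,b3,q10=p
    A=Rz(q[0]+q10)*Ry(0); x=np.array([0,0,d0])+A.apply([a0,b0,0]); A=A*Ry(q[1])
    A=A*Rz(q[2]); x=x+A.apply([a1,b1,L1]); A=A*Ry(q[3]); x=x+A.apply([a2,b2,0]); A=A*Rz(q[4]); x=x+A.apply([0,0,L2]); A=A*Ry(q[5]); x=x+A.apply([a3,b3,L3]); A=A*Rz(q[6]); return x,A
p0=[.1,0,0,.45,0,0,0,0,.45,.2,0,0,0]
def res(p): return np.concatenate([fk(q,p)[0]-np.array(x) for q,x in D]+[np.array(p)[[1,2,4,5,6,7,10,11]]*.01])
f=least_squares(res,p0); P=f.x
if __name__=="__main__":
    print(f.cost,np.round(P,4)); print(np.round(f.fun[:33].reshape(-1,3)*1000,1).tolist())
    x,A=fk(s['joint_positions'],P); print((A.inv()*R.from_quat(s['eef_rot'])).as_euler('zyx',degrees=True))
    x,A=fk(D[0][0],P); print((A.inv()*R.from_quat([.98826,.152785,-.000095,-.000526])).as_euler('zyx',degrees=True))
E
python3 kin2.py
```

```text
6.160799351584515e-05 [ 0.2699  0.001  -0.0227  0.4487  0.002  -0.0115  0.0026 -0.0115  0.4982
  0.3596  0.0099 -0.0017 -0.002 ]
[[-0.2, -0.6, -0.8], [-1.3, 0.2, 0.7], [-3.2, 2.4, -3.6], [1.1, -1.5, -0.5], [1.0, 1.7, 3.1], [-1.1, -2.5, -3.5], [-2.9, 3.7, -0.5], [2.7, -0.4, 2.9], [-1.5, -2.2, 1.7], [1.1, 1.4, -0.2], [-1.3, -0.7, 0.7]]
[9.01116679e+01 3.43911537e-03 1.37112699e-02]
[ 9.01125683e+01 -1.04461994e-05 -1.44723419e-04]
```

```bash
cat > sim.py <<'E'
from kin2 import *
lo=np.array([-2.6,-.5,-1.47,.16,-1.27,.06,-2.6]);hi=np.array([2.6,2.12,1.34,2.42,4.41,2.06,2.6])
TO=R.from_euler('z',90.11,degrees=True)
def FK(q): x,A=fk(q,P); return x,A*TO
def J(q):
    x,A=FK(q); Jm=np.zeros((6,7))
    for i in range(7):
        e=np.zeros(7);e[i]=1e-5; x2,A2=FK(q+e); Jm[:3,i]=(x2-x)/1e-5; Jm[3:,i]=(A2*A.inv()).as_rotvec()/1e-5
    return Jm
if __name__=="__main__":
    q=r.read_state()['joint_positions']; Jm=J(q); print(np.round(q,3)); print("sv",np.round(np.linalg.svd(Jm)[1],3))
    Ji=np.linalg.pinv(Jm,rcond=1e-3)
    for n,v in [("+x",[.1,0,0,0,0,0]),("+y",[0,.1,0,0,0,0]),("+z",[0,0,.1,0,0,0]),("turn+30",[0,0,0,0,0,-.52]),("rx",[0,0,0,.1,0,0]),("ry",[0,0,0,0,.1,0])]: print(n,np.round(Ji@np.array(v),3))
    nl=np.linalg.svd(Jm)[2][-1]; print("null",np.round(nl,3))
E
python3 sim.py
```

```text
[ 2.426 -0.499 -1.468  1.613 -0.572  1.482  0.894]
sv [1.837 1.552 1.44  0.468 0.341 0.143]
+x [ 0.279 -0.072 -0.309 -0.19  -0.08   0.021 -0.085]
+y [-0.393 -0.047  0.251  0.121 -0.021  0.01  -0.117]
+z [ 0.002  0.037  0.062 -0.183  0.043  0.184 -0.045]
turn+30 [-0.02  -0.161  0.121  0.014 -0.11   0.03  -0.434]
rx [ 0.132  0.043 -0.105 -0.045 -0.021  0.068  0.013]
ry [ 0.106 -0.043 -0.097 -0.074  0.036  0.08  -0.02 ]
null [ 0.177 -0.54   0.323  0.005 -0.564  0.243  0.442]
```

```bash
cat >> sim.py <<'E'
def delta(d,turn=0):
    s=r.read_state(); M=R.from_quat(s["eef_rot"]).as_matrix(); print("shift",np.round(M.T@np.array(d)*1000,1))
def step(q,xt,Rt,n=1):
    """one row of min-norm IK with limit locking"""
    q=q.copy()
    for _ in range(12):
        x,A=FK(q); e=np.r_[np.clip(xt-x,-.01,.01),np.clip((Rt*A.inv()).as_rotvec(),-.03,.03)]
        if np.linalg.norm(e)<1e-4: break
        lock=np.zeros(7,bool)
        for k in range(4):
            Jm=J(q); Jm[:,lock]=0; dq=Jm.T@np.linalg.solve(Jm@Jm.T+1e-5*np.eye(6),e); dq[lock]=0
            bad=((q+dq<lo)|(q+dq>hi))&~lock
            if not bad.any(): break
            lock|=bad
        q=np.clip(q+dq,lo,hi)
    return q
def run(q,wps):
    for w in wps:
        xt=np.array(w[:3]); Rt=R.from_matrix(np.array([[math.cos(math.radians(w[3])),math.sin(math.radians(w[3])),0],[math.sin(math.radians(w[3])),-math.cos(math.radians(w[3])),0],[0,0,-1.]]))
        for i in range(80):
            q2=step(q,xt,Rt)
            if np.abs(q2-q).max()<1e-5: break
            q=q2
        x,A=FK(q); print(w,np.round(q,2),"err mm",round(np.linalg.norm(x-xt)*1000,1),"deg",round(np.degrees((Rt*A.inv()).magnitude()),1))
    return q
E
python3 - <<'E'
from sim import *
q=r.read_state()['joint_positions']
print(FK(q)[1].as_matrix()[:,0])
delta([-.1,.05,.08])
for yaw in (80,30,-10):
    print(yaw); run(q,[(.35,-.22,.40,80),(.35,-.22,.40,yaw),(.5,-.25,.35,yaw),(.5,0,.3,yaw),(.416,.0134,.25,yaw),(.416,.0134,.08,yaw)])
E
```

```text
[ 0.07609246  0.99664328 -0.03020107]
shift [ 39.8 -92.8 -93.3]
80
(0.35, -0.22, 0.4, 80) [ 2.16 -0.5  -1.14  1.6  -0.46  1.75  0.8 ] err mm 0.0 deg 0.0
(0.35, -0.22, 0.4, 80) [ 2.16 -0.5  -1.14  1.6  -0.46  1.75  0.8 ] err mm 0.0 deg 0.0
(0.5, -0.25, 0.35, 80) [ 2.38 -0.47 -1.46  1.55 -0.47  1.63  0.73] err mm 84.9 deg 0.2
(0.5, 0, 0.3, 80) [ 1.8  -0.47 -1.46  1.66 -0.46  1.53  0.2 ] err mm 26.9 deg 0.2
(0.416, 0.0134, 0.25, 80) [ 1.54 -0.5  -1.27  1.87 -0.48  1.44  0.2 ] err mm 0.0 deg 0.0
(0.416, 0.0134, 0.08, 80) [ 1.59 -0.49 -1.46  2.17 -0.55  1.09  0.24] err mm 41.1 deg 0.2
30
(0.35, -0.22, 0.4, 80) [ 2.16 -0.5  -1.14  1.6  -0.46  1.75  0.8 ] err mm 0.0 deg 0.0
(0.35, -0.22, 0.4, 30) [ 2.16 -0.5  -1.14  1.6  -0.46  1.75 -0.07] err mm 0.0 deg 0.0
(0.5, -0.25, 0.35, 30) [ 2.38 -0.47 -1.46  1.55 -0.47  1.63 -0.14] err mm 84.9 deg 0.2
(0.5, 0, 0.3, 30) [ 1.8  -0.47 -1.46  1.67 -0.46  1.53 -0.67] err mm 26.9 deg 0.2
(0.416, 0.0134, 0.25, 30) [ 1.54 -0.49 -1.27  1.87 -0.47  1.44 -0.68] err mm 0.0 deg 0.0
(0.416, 0.0134, 0.08, 30) [ 1.59 -0.48 -1.46  2.17 -0.54  1.09 -0.64] err mm 40.8 deg 0.2
-10
(0.35, -0.22, 0.4, 80) [ 2.16 -0.5  -1.14  1.6  -0.46  1.75  0.8 ] err mm 0.0 deg 0.0
(0.35, -0.22, 0.4, -10) [ 2.16 -0.5  -1.14  1.6  -0.46  1.75 -0.77] err mm 0.0 deg 0.0
(0.5, -0.25, 0.35, -10) [ 2.38 -0.47 -1.46  1.55 -0.47  1.63 -0.84] err mm 84.9 deg 0.2
(0.5, 0, 0.3, -10) [ 1.8  -0.47 -1.46  1.66 -0.46  1.53 -1.37] err mm 26.9 deg 0.2
(0.416, 0.0134, 0.25, -10) [ 1.54 -0.5  -1.27  1.87 -0.48  1.44 -1.37] err mm 0.0 deg 0.0
(0.416, 0.0134, 0.08, -10) [ 1.59 -0.49 -1.46  2.17 -0.55  1.09 -1.33] err mm 41.1 deg 0.2
```

```bash
cat > search.py <<'E'
from sim import *
import io,contextlib,time
q0=r.read_state()['joint_positions']; rng=np.random.default_rng(int(sys.argv[1])); best=[]
def RT(y): y=math.radians(y); return R.from_matrix(np.array([[math.cos(y),math.sin(y),0],[math.sin(y),-math.cos(y),0],[0,0,-1.]]))
def goto(q,w,n=60):
    xt=np.array(w[:3]); Rt=RT(w[3])
    for i in range(n):
        q2=step(q,xt,Rt)
        if np.abs(q2-q).max()<1e-4: break
        q=q2
    x,A=FK(q); return q,np.linalg.norm(x-xt),(Rt*A.inv()).magnitude()
q1,_,_=goto(q0,(.35,-.22,.40,80)); t0=time.time()
while time.time()-t0<150:
    q=q1; path=[]; yaw=80; ok=True
    for k in range(rng.integers(1,4)):
        rr=rng.uniform(.38,.75); az=rng.uniform(-1.3,.6); yaw=float(np.clip(yaw+rng.choice([0,0,-60,60,110]),-30,200)); w=(rr*math.cos(az),rr*math.sin(az),rng.uniform(.25,.45),yaw)
        q,e,a=goto(q,w,40); path.append(tuple(np.round(w,2)))
        if e>.004 or a>.03: ok=False;break
    if not ok: continue
    sc=q[2]+0.5*min(q[1],.3)
    best.append((sc,path,np.round(q,2).tolist())); 
best.sort(key=lambda t:-t[0])
for b in best[:5]: print(b)
print(len(best))
E
for i in 1 2 3 4; do OMP_NUM_THREADS=1 python3 search.py $i > /tmp/o$i & done; wait; cat /tmp/o?
```

```text
this script no longer has the robot
(np.float64(0.988377083547851), [(np.float64(0.22), np.float64(-0.58), np.float64(0.27), np.float64(190.0)), (np.float64(0.4), np.float64(0.01), np.float64(0.28), np.float64(200.0)), (np.float64(0.25), np.float64(-0.41), np.float64(0.42), np.float64(200.0))], [-0.51, -0.33, 1.16, 1.51, 0.31, 1.76, 2.6])
(np.float64(0.8373897675641828), [(np.float64(0.13), np.float64(-0.44), np.float64(0.34), np.float64(190.0))], [-0.19, -0.44, 1.06, 1.72, 0.38, 1.65, 2.59])
(np.float64(0.7381701447554563), [(np.float64(0.23), np.float64(-0.4), np.float64(0.33), np.float64(190.0))], [0.03, -0.17, 0.82, 1.72, 0.12, 1.54, 2.59])
(np.float64(0.7339528739229758), [(np.float64(0.23), np.float64(-0.37), np.float64(0.34), np.float64(190.0)), (np.float64(0.33), np.float64(-0.59), np.float64(0.34), np.float64(130.0))], [0.63, 0.46, 0.58, 1.12, -0.25, 1.62, 1.85])
(np.float64(0.7043701247979377), [(np.float64(0.26), np.float64(-0.36), np.float64(0.37), np.float64(80.0)), (np.float64(0.13), np.float64(-0.4), np.float64(0.27), np.float64(190.0))], [0.02, -0.41, 0.91, 1.92, 0.32, 1.48, 2.6])
190
this script no longer has the robot
this script no longer has the robotException ignored in: <_io.TextIOWrapper mode='rw' encoding='UTF-8'>
Traceback (most recent call last):
BrokenPipeError: [Errno 32] Broken pipe
Exception ignored in: <_io.TextIOWrapper mode='rw' encoding='UTF-8'>
Traceback (most recent call last):
BrokenPipeError: [Errno 32] Broken pipe
Exception ignored in: <_io.TextIOWrapper mode='rw' encoding='UTF-8'>
Traceback (most recent call last):
BrokenPipeError: [Errno 32] Broken pipe
```

```bash
python3 -c "
from h import *
print(r.read_state()['time'])"
python3 - <<'E'
from sim import *
q=r.read_state()['joint_positions']
q=run(q,[(.35,-.22,.40,80),(.23,-.38,.34,80)])
for y in (130,150,170,180):
    print(y); run(q,[(.23,-.38,.34,y),(.33,-.5,.34,y-60),(.5,-.1,.3,80),(.416,.0134,.25,80),(.416,.0134,.08,80),(.5,-.002,.08,80)])
E
```

```text
47.65
(0.35, -0.22, 0.4, 80) [ 2.16 -0.5  -1.14  1.6  -0.46  1.75  0.8 ] err mm 0.0 deg 0.0
(0.23, -0.38, 0.34, 80) [ 2.35 -0.18 -1.24  1.66 -0.17  1.54  0.95] err mm 0.0 deg 0.0
130
(0.23, -0.38, 0.34, 130) [ 2.19 -0.13 -1.13  1.66 -0.12  1.54  1.77] err mm 0.0 deg 0.0
(0.33, -0.5, 0.34, 70) [ 1.63  0.39 -0.99  1.3   0.32  1.62  0.35] err mm 0.0 deg 0.0
(0.5, -0.1, 0.3, 80) [ 1.2   0.2  -1.22  1.59  0.19  1.48 -0.2 ] err mm 0.1 deg 0.0
(0.416, 0.0134, 0.25, 80) [ 1.28 -0.27 -1.19  1.87 -0.26  1.38 -0.03] err mm 0.0 deg 0.0
(0.416, 0.0134, 0.08, 80) [ 1.15  0.22 -1.35  2.09  0.25  1.02 -0.5 ] err mm 0.0 deg 0.0
(0.5, -0.002, 0.08, 80) [ 0.91  0.44 -1.16  1.9   0.45  1.1  -0.61] err mm 0.0 deg 0.0
150
(0.23, -0.38, 0.34, 150) [ 2.14 -0.13 -1.09  1.66 -0.11  1.54  2.11] err mm 0.0 deg 0.0
(0.33, -0.5, 0.34, 90) [ 1.62  0.38 -0.96  1.3   0.31  1.62  0.7 ] err mm 0.0 deg 0.0
(0.5, -0.1, 0.3, 80) [ 1.15  0.18 -1.15  1.59  0.16  1.48 -0.18] err mm 0.1 deg 0.0
(0.416, 0.0134, 0.25, 80) [ 1.2  -0.24 -1.15  1.88 -0.22  1.37 -0.06] err mm 0.0 deg 0.0
(0.416, 0.0134, 0.08, 80) [ 1.12  0.19 -1.3
[... 488 characters left out ...]
416, 0.0134, 0.08, 80) [ 1.05  0.16 -1.22  2.09  0.17  1.   -0.44] err mm 0.0 deg 0.0
(0.5, -0.002, 0.08, 80) [ 0.85  0.39 -1.08  1.9   0.39  1.08 -0.57] err mm 0.0 deg 0.0
180
(0.23, -0.38, 0.34, 180) [ 1.93 -0.1  -0.91  1.67 -0.08  1.54  2.59] err mm 0.0 deg 0.0
(0.33, -0.5, 0.34, 120) [ 1.53  0.34 -0.83  1.3   0.25  1.6   1.26] err mm 0.0 deg 0.0
(0.5, -0.1, 0.3, 80) [ 1.    0.13 -0.96  1.6   0.11  1.47 -0.15] err mm 0.1 deg 0.0
(0.416, 0.0134, 0.25, 80) [ 1.   -0.18 -1.01  1.88 -0.16  1.36 -0.14] err mm 0.0 deg 0.0
(0.416, 0.0134, 0.08, 80) [ 0.94  0.12 -1.11  2.09  0.13  1.   -0.41] err mm 0.0 deg 0.0
(0.5, -0.002, 0.08, 80) [ 0.79  0.36 -1.    1.9   0.34  1.07 -0.53] err mm 0.0 deg 0.0
```

```bash
python3 -c "
from h import *
go(.35,-.22,.40,80)"; python3 -m crank '[[-1,[10,-25,-25],0],[-1,[20,-50,-45],0],[-1,[30,-75,-65],0],[-1,[40,-95,-80],0],[-1,[46,-105,-80],0],[-1,[46,-105,-80],0],[-1,[46,-105,-80],0],[-1,[46,-105,-80],0]]';python3 -c "
from h import *
print(np.round(r.read_state()['joint_positions'],2));go(.23,-.38,.34,80)"
```

```text
t 47.6 shift [ 41.1 -94.  -93.6] turn 5.63 rows>= 4 1 tilt [ 0.1192 -0.0394 -0.9921]
time: 48.32
ee_pos: [0.3416, -0.2149, 0.3847]
eef_rot: [0.731, 0.679, 0.03, 0.055]
ft_force: [0.6, -0.1, -0.8]
width: 0.0005
[ 1.86 -0.49 -0.91  1.73 -0.46  1.61  0.88]
t 48.3 shift [-171.6 -104.2   37.5] turn 5.67 rows>= 5 1 tilt [ 0.1192 -0.0392 -0.9921]
```

```bash
python3 -m crank '[[-1,[-34,-21,8],0],[-1,[-68,-42,15],0],[-1,[-102,-63,22],0],[-1,[-136,-84,30],0],[-1,[-171,-104,37],0],[-1,[-171,-104,37],0],[-1,[-171,-104,37],0]]';python3 -c "
from h import *
print(np.round(r.read_state()['joint_positions'],2));go(.23,-.38,.34,140)"; python3 -m crank '[[-1,[0,0,0],-7],[-1,[0,0,0],-14],[-1,[0,0,0],-21],[-1,[0,0,0],-28],[-1,[0,0,0],-35],[-1,[0,0,0],-42],[-1,[0,0,0],-49],[-1,[0,0,0],-56],[-1,[0,0,0],-56]]'
python3 - <<'E'
from sim import *
q=r.read_state()['joint_positions']; print(np.round(q,2))
go(.33,-.5,.34,80)
run(q,[(.33,-.5,.34,80),(.5,-.1,.3,80),(.41,.0134,.25,80),(.41,.0134,.08,80),(.5,-.002,.08,80)])
E
```

```text
time: 48.9
ee_pos: [0.2277, -0.3809, 0.3398]
eef_rot: [0.733, 0.677, 0.032, 0.055]
ft_force: [0.9, 0.2, -0.5]
width: 0.0005
[ 1.99 -0.21 -0.83  1.74 -0.25  1.47  1.1 ]
t 48.9 shift [1.1 2.2 0.1] turn -54.63 rows>= 1 8 tilt [ 0.1211 -0.0367 -0.992 ]
time: 49.65
ee_pos: [0.2303, -0.3789, 0.3413]
eef_rot: [0.324, 0.944, 0.0, 0.063]
ft_force: [0.1, 0.0, 0.4]
width: 0.0006
[ 1.84 -0.19 -0.72  1.74 -0.22  1.46  2.05]
t 49.6 shift [-151.9  -34.8   18.2] turn 61.98 rows>= 4 9 tilt [ 0.1196 -0.0404 -0.992 ]
(0.33, -0.5, 0.34, 80) [ 1.48  0.32 -0.75  1.31  0.22  1.59  0.59] err mm 0.0 deg 0.0
(0.5, -0.1, 0.3, 80) [ 1.02  0.14 -0.99  1.6   0.11  1.47 -0.14] err mm 0.1 deg 0.0
(0.41, 0.0134, 0.25, 80) [ 1.03 -0.21 -1.01  1.89 -0.18  1.37 -0.1 ] err mm 0.0 deg 0.0
(0.41, 0.0134, 0.08, 80) [ 0.98  0.11 -1.14  2.11  0.12  0.99 -0.4 ] err mm 0.0 deg 0.0
(0.5, -0.002, 0.08, 80) [ 0.81  0.37 -1.02  1.9   0.36  1.07 -0.54] err mm 0.0 deg 0.0
```

```bash
python3 -m crank '[[-1,[-38,-9,4],7],[-1,[-76,-18,8],14],[-1,[-114,-27,13],21],[-1,[-152,-35,18],28],[-1,[-152,-35,18],35],[-1,[-152,-35,18],42],[-1,[-152,-35,18],49],[-1,[-152,-35,18],56],[-1,[-152,-35,18],62],[-1,[-152,-35,18],62]]';python3 -c "
from h import *
print(np.round(r.read_state()['joint_positions'],2));go(.5,-.1,.3,80)"
```

```text
time: 50.48
ee_pos: [0.3287, -0.5011, 0.3402]
eef_rot: [0.77, 0.635, 0.034, 0.054]
ft_force: [-0.6, -0.2, -0.1]
width: 0.0004
[ 1.61  0.25 -0.79  1.4   0.11  1.46  0.64]
t 50.5 shift [427.   86.5  44.7] turn -1.03 rows>= 11 1 tilt [ 0.1209 -0.0398 -0.9919]
```

```bash
python3 -m crank '[[-1,[38,8,4],0],[-1,[77,16,8],0],[-1,[116,24,12],0],[-1,[155,31,16],0],[-1,[194,39,20],0],[-1,[233,47,24],0],[-1,[272,55,28],0],[-1,[311,63,32],0],[-1,[350,71,36],0],[-1,[389,79,40],0],[-1,[427,86,44],0],[-1,[427,86,44],0]]';python3 -c "
from h import *
print(np.round(r.read_state()['joint_positions'],2));go(.405,.0149,.25,79.7)"
```

```text
time: 51.48
ee_pos: [0.4962, -0.0891, 0.2994]
eef_rot: [0.764, 0.642, 0.034, 0.054]
ft_force: [0.6, 0.4, 0.6]
width: 0.0002
[ 1.34 -0.04 -1.21  1.71 -0.02  1.32 -0.04]
t 51.5 shift [  87.4 -113.1   34. ] turn 0.29 rows>= 4 1 tilt [ 0.1213 -0.038  -0.9919]
```

```bash
cat > simr.py <<'E'
from sim import *
def runr(q,wps,R0):
    for w in wps:
        xt=np.array(w[:3]); Rt=R0*R.from_euler('z',w[3],degrees=True)
        for i in range(80):
            q2=step(q,xt,Rt)
            if np.abs(q2-q).max()<1e-5: break
            q=q2
        x,A=FK(q); print(w,np.round(q,2),"err mm",round(np.linalg.norm(x-xt)*1000,1),"deg",round(np.degrees((Rt*A.inv()).magnitude()),1))
    return q
E
python3 - <<'E'
from simr import *
s=r.read_state(); q=s['joint_positions']; R0=R.from_quat(s['eef_rot'])
for t in (0,-60,60): print(t); runr(q,[(.5,-.1,.3,t),(.405,.0149,.25,t),(.405,.0149,.085,t),(.495,-.001,.085,t)],R0)
print('direct'); runr(q,[(.45,-.08,.2,0),(.405,-.05,.12,0),(.405,.0149,.085,0),(.495,-.001,.085,0)],R0)
E
```

```text
0
(0.5, -0.1, 0.3, 0) [ 1.34 -0.   -1.22  1.69  0.02  1.33 -0.05] err mm 0.0 deg 0.0
(0.405, 0.0149, 0.25, 0) [ 1.17 -0.47 -1.01  1.98 -0.39  1.3   0.09] err mm 0.1 deg 0.0
(0.405, 0.0149, 0.085, 0) [ 1.39 -0.29 -1.41  2.2  -0.31  0.89 -0.02] err mm 0.0 deg 0.0
(0.495, -0.001, 0.085, 0) [ 1.01  0.33 -1.26  2.    0.46  0.97 -0.63] err mm 0.0 deg 0.0
-60
(0.5, -0.1, 0.3, -60) [ 1.45  0.   -1.33  1.69  0.02  1.33  0.99] err mm 0.0 deg 0.0
(0.405, 0.0149, 0.25, -60) [ 1.22 -0.5  -1.03  1.98 -0.43  1.32  1.17] err mm 0.0 deg 0.0
(0.405, 0.0149, 0.085, -60) [ 1.43 -0.35 -1.42  2.2  -0.39  0.91  1.1 ] err mm 0.0 deg 0.0
(0.495, -0.001, 0.085, -60) [ 1.01  0.32 -1.25  2.    0.45  0.97  0.42] err mm 0.0 deg 0.0
60
(0.5, -0.1, 0.3, 60) [ 1.32 -0.01 -1.2   1.69  0.02  1.33 -1.1 ] err mm 0.0 deg 0.0
(0.405, 0.0149, 0.25, 60) [ 1.15 -0.46 -1.01  1.98 -0.39  1.3  -0.96] err mm 0.1 deg 0.0
(0.405, 0.0149, 0.085, 60) [ 1.37 -0.27 -1.4   2.2  -0.29  0.89 -1.08] err mm 0.0 deg 0.0
(0.495, -0.001, 0.085, 60) [ 1.01  0.32 -1.25  2.    0.45  0.97 -1.67] err mm 0.0 deg 0.0
direct
(0.45, -0.08, 0.2, 0) [ 1.34 -0.17 -1.16  1.96 -0.15  1.13  0.06] err mm 0.0 deg 0.0
(0.405, -0.05, 0.12, 0) [ 1.29 -0.24 -1.16  2.16 -0.25  0.96  0.08] err mm 0.0 deg 0.0
(0.405, 0.0149, 0.085, 0) [ 1.31 -0.22 -1.37  2.2  -0.22  0.88 -0.11] err mm 0.0 deg 0.0
(0.495, -0.001, 0.085, 0) [ 1.01  0.32 -1.25  2.    0.45  0.97 -0.63] err mm 0.0 deg 0.0
```

Run:
```python
from h import *
s=r.read_state();M=R.from_quat(s['eef_rot']).as_matrix()
for w in [(.45,-.08,.2),(.405,-.05,.12),(.406,.0149,.085)]: print(np.round(M.T@(np.array(w)-s['ee_pos'])*1000,1))
```

```text
[  2.6 -59.3  92.6]
[  25.6 -118.4  165.4]
[  90.3 -132.9  197.8]
```

```bash
python3 -m crank '[[-1,[1,-20,31],0],[-1,[2,-40,62],0],[-1,[3,-59,92],0],[-1,[10,-80,118],0],[-1,[18,-100,142],0],[-1,[26,-118,165],0],[-1,[26,-118,165],0]]'; python3 -c "
from h import *
print(np.round(r.read_state()['joint_positions'],2));go(.406,.0149,.085,79.7)"
```

```text
time: 52.07
ee_pos: [0.3987, -0.0567, 0.1159]
eef_rot: [0.767, 0.639, 0.031, 0.051]
ft_force: [-1.4, -0.1, -0.2]
width: 0.0005
[ 1.29 -0.25 -1.15  2.18 -0.25  0.96  0.09]
t 52.1 shift [72.3 -9.3 28.7] turn -0.23 rows>= 2 1 tilt [ 0.1126 -0.0396 -0.9929]
```

```bash
python3 -m crank '[[-1,[20,-3,8],0],[-1,[40,-6,16],0],[-1,[60,-8,24],0],[-1,[71,-9,28],0],[-1,[71,-9,28],0],[-1,[71,-9,28],0]]'; python3 -c "
from h import *
print(np.round(r.read_state()['joint_positions'],2));snap('side','s24');go(.495,-.001,.085,79.7)"
```

```text
time: 52.57
ee_pos: [0.4112, 0.012, 0.0906]
eef_rot: [0.767, 0.639, 0.033, 0.054]
ft_force: [-0.9, -0.2, -0.6]
width: 0.0006
[ 1.32 -0.21 -1.37  2.19 -0.21  0.88 -0.11]
t 52.6 shift [ 3.3 83.4 16.1] turn -0.17 rows>= 3 1 tilt [ 0.12   -0.0398 -0.992 ]
```

View pics/s24.png

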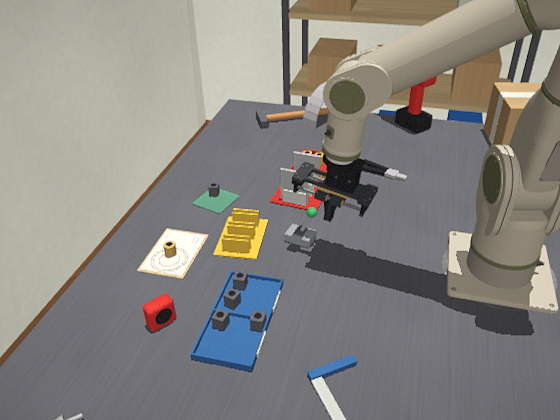

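The fingers are behind the ball and the kit is complete. Now I'll throw the lever.

```bash
python3 -m crank '[[-1,[0.5,10,6],0],[-1,[1,18,8],0],[-1,[1.5,26,9],0],[-1,[2,34,10],0],[-1,[2.5,42,11],0],[-1,[2.5,50,12],0],[-1,[3,58,13],0],[-1,[3,66,14],0],[-1,[3,72,15],0],[-1,[3,72,15],0]]'; python3 -c "
from h import *
print(np.round(r.read_state()['joint_positions'],2));snap('side','s25');go(.495,-.001,.085,79.7)"
```

```text
time: 53.45
ee_pos: [0.484, 0.0004, 0.084]
eef_rot: [0.767, 0.639, 0.033, 0.053]
ft_force: [0.0, 0.7, -0.1]
width: 0.0005
[ 1.04  0.29 -1.27  2.04  0.42  0.94 -0.62]
t 53.5 shift [ 0.1 11.8  0.5] turn -0.14 rows>= 1 1 tilt [ 0.1191 -0.039  -0.9921]
```

View pics/s25.png

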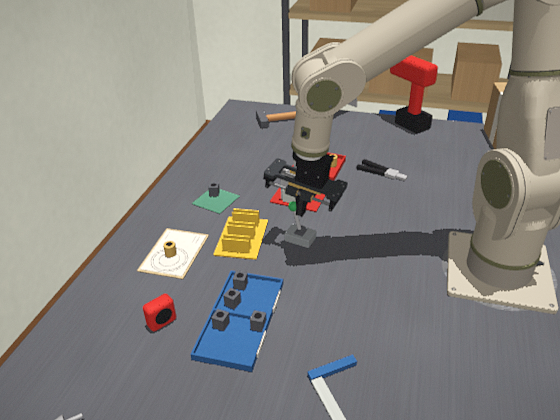

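```bash
python3 -m crank '[[-1,[0,4,0],0],[-1,[0,8,0],0],[-1,[0,8,0],0]]'; python3 -m crank '[[-1,[0,4,0],0],[-1,[0,4,0],0]]';python3 -m crank '[[-1,[0,3,0],0],[-1,[0,3,0],0]]'
```

```text
time: 53.75
ee_pos: [0.4915, -0.0004, 0.0852]
eef_rot: [0.766, 0.639, 0.033, 0.054]
ft_force: [0.8, -0.5, -0.5]
width: 0.0006
time: 53.92
ee_pos: [0.4953, -0.0009, 0.0857]
eef_rot: [0.766, 0.639, 0.033, 0.054]
ft_force: [-0.2, -0.0, -0.6]
width: 0.0004
time: 54.08
ee_pos: [0.4981, -0.0013, 0.086]
eef_rot: [0.766, 0.64, 0.033, 0.054]
ft_force: [-0.8, -0.4, 0.1]
width: 0.0006
```

```bash
python3 -m crank '[[-1,[0,3,0],0],[-1,[0,3,0],0]]'; python3 -m crank '[[-1,[0,3,0],0],[-1,[0,3,0],0]]';python3 -m crank '[[-1,[0,2,0],0],[-1,[0,2,0],0]]'
python3 - <<'E'
from h import *
c=snap('side','s26'); im=c["pixels"][150:260,250:370]; cv2.imwrite("pics/s26c.png",cv2.resize(im[:,:,::-1],None,fx=5,fy=5,interpolation=cv2.INTER_CUBIC))
E
```

```text
time: 54.25
ee_pos: [0.5011, -0.0018, 0.0863]
eef_rot: [0.766, 0.64, 0.033, 0.054]
ft_force: [-0.7, -0.9, -0.2]
width: 0.0006
time: 54.42
ee_pos: [0.5024, -0.0018, 0.0861]
eef_rot: [0.766, 0.64, 0.032, 0.052]
ft_force: [-9.3, 2.6, 5.1]
width: 0.0004
time: 54.58
ee_pos: [0.5027, -0.0019, 0.0858]
eef_rot: [0.766, 0.64, 0.031, 0.051]
ft_force: [-14.9, 2.5, 7.0]
width: 0.0002
```

View pics/s26c.png

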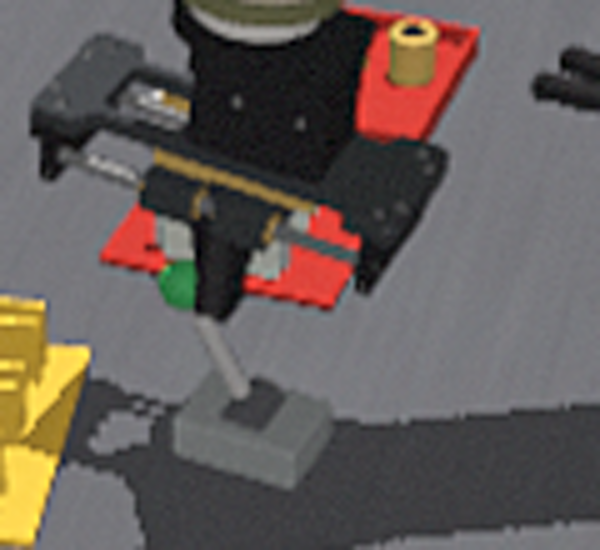

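The force rose sharply to 15 N at the end stop, so the lever is fully over. I'll back off and do the final check.

```bash
python3 -m crank '[[-1,[0,-10,0],0],[-1,[0,-22,0],0],[-1,[0,-40,-5],0],[-1,[-20,-60,-40],0],[-1,[-50,-60,-80],0],[-1,[-90,-60,-120],0],[-1,[-130,-60,-150],0],[-1,[-170,-60,-160],0],[-1,[-170,-60,-160],0]]'
python3 - <<'E'
from h import *
c=snap('side','s27'); t=snap('top','t27'); print(np.round(r.read_state()['joint_positions'],2))
for k in (.038,.0384): 
    a=math.radians(-10.3); p=(.4847+k*math.cos(a),.0009+k*math.sin(a),.092); print(proj(c,p),proj(t,p))
E
```

```text
time: 55.38
ee_pos: [0.406, -0.1236, 0.2196]
eef_rot: [0.766, 0.64, 0.033, 0.056]
ft_force: [1.3, -1.9, -0.5]
width: 0.0004
[ 1.31 -0.29 -0.94  2.01 -0.25  1.18  0.27]
(np.float64(287.08189762706246), np.float64(206.9122564027476)) (np.float64(271.94626935449037), np.float64(224.34392696521303))
(np.float64(286.93848857397955), np.float64(206.87463537814745)) (np.float64(271.97331645903387), np.float64(224.18316993869126))
```

View pics/s27.png

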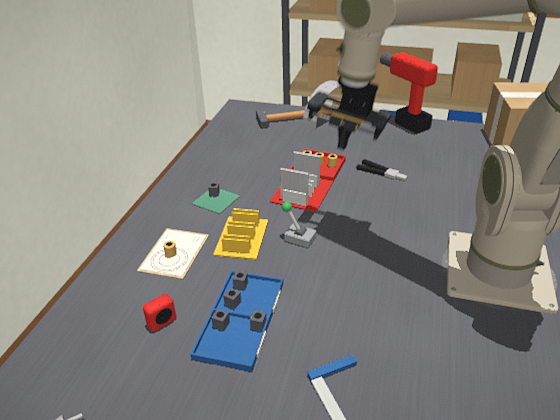

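View pics/t27.png

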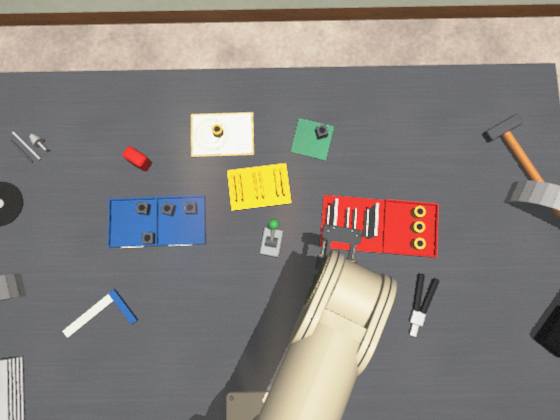

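```bash
python3 -m crank '[[-1,[0,0,0],0],[-1,[0,0,0],0],[-1,[0,0,0],0]]'; python3 -c "
from bench import r
print(r.close_job())"
```

```text
time: 55.73
ee_pos: [0.4065, -0.1209, 0.2163]
eef_rot: [0.765, 0.64, 0.033, 0.053]
ft_force: [0.1, -0.7, -0.8]
width: 0.001
the job is handed in; nothing more can be done
None
```

The kit is made up and I handed the job in at about 56 s. The sample on the drawing was the round boss.

**What I did**
- **Plates:** both steel plates went from the rack into the two outer kit slots.
- **Bosses:** all three went into the carrier's pan, and the four blocks stayed in the bin.
- **Lever:** I threw the green lever last, against its end stop.

**Last checks**
- **Plates fully down:** each touched the slot floor on the force reading. Before the throw, the side view put their top edges within about 2 pixels of where fully seated plates should be.
- **Lever fully over:** the push force rose to about 15 N at the stop. Afterwards the ball was on the pixel predicted for full throw in the side view.
- **Everything else:** the final pictures show three bosses in the pan, four upright blocks in the bin, and the samples, pliers, square and tape where they were.

**What did not go to plan**
- **High first grip:** the first plate was caught late and held by its top 14 mm or so. It still seated fully.
- **Block moved:** one block shifted about 2 cm inside the bin, probably the announced knock. It stayed upright in the bin, so I left it there.
- **Joint limits:** before the throw, joints 2 and 3 ran up to the ends of their ranges, to the precision I printed. I had to unwind the arm, and the tool stayed tilted about 7° for the push.

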